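# Slide the bench magnifier along its bent rod to the end stop

## Robot

A 6-joint arm with a two-finger parallel gripper is mounted at the origin on the work surface. World frame = base frame: x ahead of the robot, y to its left, z up, the work surface at z = 0. Lengths are in mm, angles in rad, forces in N, time in s.
With the tool pointing down it reaches from about 275 to 750 mm from the base axis. Payload 10.2 kg.
Tool frame: the origin (TCP) lies at the very end of the fingers, on their centre line; the grasp point (between the pads) lies 19 mm behind it; x points along the fingers, y is the direction in which the jaws open and shut, and the axes are right-handed (so a half turn about x gives the same grasp; the last joint's range is limited). The gripper opens to 85 mm and grips with 20 to 120 N. Pads are 22 mm wide; open, the fingers measure 114 mm over their backs; the gripper's body (76 mm by 85 mm) begins 54 mm behind the grasp point. The pads swing forward as they close: fully open they stand 13 mm farther back than shut.
Start: joints at [-1.566, 0.313, 1.498, -0, 1.331, -0.223], TCP at [118.55, -511.446, 231.294] pointing down, gripper open.
Joint ranges: [-2.94, 2.94], [-0.97, 2.17], [0.19, 2.56], [-1.23, 4.37], [0.02, 3.11], [-2.88, 2.88]. Speed limits (rad/s): [2.39, 2.39, 3.01, 3.14, 3.14, 3.14].

## Interface

Orientations are given as a unit quaternion [w, x, y, z].
In Python, from rig import ctrl gives the robot as it stands. The module is installed in compiled form; this text tells all that it offers.
- The arm moves only by the tool move_arm, never from a script. Its argument "targets" is a list that holds one entry, the list of rows, each a list of 7 numbers: the opening, from 0 (shut) to 1 (fully open), then the shift along the tool's x, y, z each as a share of 150 mm, from -1 to 1, then the turn, a rotation vector about the tool's x, y, z each as a share of 60 degrees, from -1 to 1. A call has 1 to 5 rows; each row shifts and turns the commanded pose from where the row before left it, along the tool's axes as they then stand; what a row does not reach is not made up. A row lasts 1/10 s, in which the tool goes at most 50 mm and 8.59 degrees, less where a joint would pass 70% of its speed; a pose out of reach is approached as far as the arm can. A call with a number of a shift or a turn outside -1 to 1 is refused whole. A call with a gripper value outside its range is refused whole. The fingers move at their own pace and stop on an object; "force" is the grip in N (left out, the last holds). Time passes only in rows, so rows that do not move let the fingers close. It gives the time, the measured TCP pose, the force and the opening at its end, in the units of the state.
- ctrl.sense(): the state, without advancing time (a new reading comes with each control period).
- ctrl.capture(name): name is "side" or "top"; returns the picture (480x640x3 uint8, red, green, blue); there is no depth.
- ctrl.calibration(name): a dict with "camera_matrix" (3x3 intrinsics, pixels), "extrinsics" (4x4, takes a point from world to camera coordinates). Camera axes: x right, y down, z forward; pixel columns grow to the right and rows downward; lengths in mm; the calibration is good to about 2 mm. A picture is of the moment at which its call begins. calibration takes no time and is no camera call.
- ctrl.finish_job(): hands the job in, once; it reports no verdict.
Trained networks look in the newest picture that a camera, given by its name, has taken for a name from the list of things; names that differ only in an ending like _2 or _b are one class to them, and where a whole thing is asked for, a point or a joint stands for the part that bears it (a point fixed in the world has none). Each returns a list of dicts, best first, with "confidence" (0 to 1); they miss things now and then, are a little off and sometimes report something else, mostly with a low value. They report only what shows in the picture. A call takes as long as a camera call. They do not tell look-alikes from the thing itself.
- ctrl.recognise(label, camera): "point" ([row, column] in pixels, amid what is visible of it).
- ctrl.cut_out(label, camera): "pixels" (480x640 bool, what is visible of it) and "point" ([row, column] in pixels, amid what is visible of it).
The state is a dict: "time_s": time; "joints": joint angles; "dq": joint speeds; "tau": joint torques, N m; "eef_pos": TCP position; "ee_rot": TCP orientation; "force": force on the tool from outside, world axes, zero at the start; "wrist_torque": the same for the moment, N m; "grip_width": opening from 0.0 (shut) to 1.0 (fully open).
Only numpy, scipy, OpenCV 4.12 (cv2) and the standard library are available. Lean on these libraries where they do the work, as an engineer would, in place of code of your own. Each camera call takes 0.05 s, during which the arm holds its last target.

## Task

Slide the magnifier along its hand-bent rod, round the bends, until its collar rests against the rubber ball at the rod's end, then let go and leave it hanging there. Ease it along gently: feel the way round the bends and never force the collar against the rod or the ball, nor press on the rod, and leave the board, tray, screwdriver and meter undisturbed.

Things in the scene. Friction and masses are not known exactly. Their poses are not given: they have to be found in the camera images.
- rail: Fixed stand of a level, stiff, round steel rod (8 mm thick, axis 150 mm above the table). Origin: on the table under the axis of the 14 mm post; x along the rod's first leg, z up. The rod starts at the post's top (20 mm ball), runs straight along x for 85 mm, then is hand-bent (see bend). Collar on rod or stop with over 15 N counts as forcing; in line, a push of a few N slides it.
- bend (a point): On the rod's axis where the first leg ends, 85 mm from the post; axes as the stand's. Beyond it the bends differ each time and are NOT measured. Seen from above: left by 25 to 42 degrees over 20 mm of rod, 40 mm straight, up to 26 degrees either way, 40 mm, up to 26 either way, 30 mm, right by 25 to 42 over 20 mm, 35 mm, up to 26 either way, last 55 mm straight to stop.
- stop (a point): Centre of the black rubber ball (22 mm across) fixed on the rod's end, on the rod's axis, 150 mm above the table: the stop the collar comes to rest against. Its axes mean nothing. At rest the collar's centre is about 15 mm from the ball's centre, before it along the rod.
- carriage: Magnifier, about 140 g, hanging loose on the rod. Origin: centre of its aluminium collar (10 mm long, 22 mm outside, 11 mm bore: 1.5 mm play all round, centre 1.5 mm below the rod's axis); x along the bore, away from the stand, z up. The tab stands on it; a wire fork below carries a level round lens 69 mm across, 55 mm under the origin. Starts on the first leg, 47 to 66 mm from the post.
- tab (a point): Grip point of the carriage's tab, 42 mm above the collar's centre: an upright flat aluminium plate 8 mm thick (y of the carriage), 22 mm long (x), from 19 to 61 mm above the collar's centre, on an 8 mm square neck. Its axes are the carriage's. Pinch it from above across its thickness.
- board: Circuit board in a low metal holder, 110 x 85 x 24 mm, loose, below the rod's far part; leave it alone. Origin under its centre.
- tray: Grey divided parts tray 100 x 140 x 25 mm; leave it alone. Origin under its centre.
- driver: Screwdriver, 160 mm, lying on the bench; leave it alone.
- meter: Grey hand-held meter 150 x 75 x 42 mm; leave it alone. Origin under its centre.
There are look-alikes about, which are no part of the job. What is shaped like the carriage but turquoise is not meant.

How it is judged (in metres and radians):
On the way, in this order (a step that is already met when the one before it is completed fails the run):
1. the collar has been slid round the first bend (horizontal distance between carriage and rail above 0.125 m), for 0.05 s.
2. the collar has come up to the stop (distance between carriage and stop below 0.019 m), for 0.2 s.
At the end, for the whole second after the job is handed in: The carriage hangs released and at rest on the rod (tilted less than 0.3 rad) with its collar at the stop: collar centre within 19 mm of the centre of the stop ball (about 15 mm when touching, so a gap of up to about 4 mm) (distance between carriage and stop below 0.019 m and angle between carriage's own z axis and vertical below 0.3 rad and linear speed of carriage below 0.02 m/s and contact force between the fingers and carriage below 0.05 N).
It fails at once if the collar is forced: the carriage presses on the rod, stop or stand with more than 15 N (contact force between carriage and rail above 15 N).
It fails at once if the robot presses on the rod or stand with more than 15 N (contact force between any of the fingers, the arm and rail above 15 N).
It fails at once if the board, tray, screwdriver or meter is moved by more than 20 mm (distance of any of board, tray, driver, meter from where it was at the start of the episode above 0.02 m).
It also fails if it takes over 72 s, if anything falls off the work surface, if the arm or the gripper's body presses on something with over 40 N, if the wrist force passes 120 N, or if a joint passes its speed limit or range.

## Working session

There is one attempt and no reset: what is moved stays moved. The work goes in short steps, Python scripts to look and compute and a tool call to move; the robot and the scene stay as the last step left them, time stands still between calls to the robot, and variables do not carry over. Pictures are saved under pics/ and viewed, and the job is handed in when it is done.

Besides the shell and the picture viewer there is one more tool, called after "Emit:" as a command line: name --argument value ..., lists and objects as JSON in quotes. move_arm: Moves the arm, as the interface text tells. Shift numbers are shares of 150 mm and turn numbers shares of 60 degrees, none past 1 either way. Its arguments: {"type":"object","properties":{"targets":{"type":"array","items":{"type":"array","items":{"type":"array","items":{"type":"number","minimum":-1,"maximum":1}}}},"force":{"type":"number"}},"required":["targets"]}

```bash
mkdir -p pics; ls; python3 - <<'E'
from rig import ctrl
import cv2
print(ctrl.sense())
for n in ("top","side"):
    im=ctrl.capture(n); cv2.imwrite(f"pics/{n}0.png",im[:,:,::-1])
    c=ctrl.calibration(n); print(n,c["camera_matrix"].round(1).tolist(),c["extrinsics"].round(4).tolist())
    for l in ("carriage","tab","stop","bend","rail"):
        print(l,[(r["confidence"],r["point"]) for r in ctrl.recognise(l,n)])
E
```

```text
pics
{'time_s': 0.0, 'joints': array([-1.56635390e+00,  3.13408977e-01,  1.49843863e+00,  2.75644471e-05,
        1.33100945e+00, -2.23374723e-01]), 'dq': array([-0.00124016, -0.00073367, -0.00040178, -0.00036193,  0.0010898 ,
       -0.00024333]), 'tau': array([ 1.59133891e-03, -4.12264180e+01, -2.59739882e+01, -8.09506651e-05,
        4.22146084e-03,  1.26620122e-05]), 'eef_pos': array([ 118.57881854, -511.166881  ,  230.75548934]), 'ee_rot': array([ 0.07992581,  0.7025827 ,  0.08081246, -0.7024662 ]), 'force': array([-0.27698337,  0.37467085, -0.94615266]), 'wrist_torque': array([ 0.02030096, -0.00145525, -0.00092717]), 'grip_width': 0.9967873987796985}
top [[436.1, 0.0, 321.9], [0.0, 436.1, 240.2], [0.0, 0.0, 1.0]] [[0.0004, -0.9999, -0.0162, 2.7303], [-0.989, 0.002, -0.1476, 506.8407], [0.1477, 0.0161, -0.9889, 1024.8576], [0.0, 0.0, 0.0, 1.0]]
carriage [(0.87, [316.6, 221.7]), (0.66, [257.0, 185.6]), (0.57, [262.8, 256.5]), (0.57, [314.0, 267.3]), (0.54, [269.8, 364.1])]
tab [(0.79, [317.3, 223.0]), (0.76, [310.8, 266.9]), (0.75, [264.0, 253.8]), (0.65, [255.1, 189.2])]
stop [(0.57, [265.6, 365.4]), (0.43, [266.9, 253.9]), (0.28, [230.3, 353.0])]
bend [(0.74, [264.6, 237.5])]
rail [(0.75, [263.6, 239.5]), (0.47, [264.8, 253.9])]
side [[500.9, 0.0, 317.9], [0.0, 500.9, 245.5], [0.0, 0.0, 1.0]] [[-0.9942, -0.1066, -0.0164, 481.4996], [-0.0531, 0.6162, -0.7858, 142.3199], [0.0938, -0.7804, -0.6182, 1384.6392], [0.0, 0.0, 0.0, 1.0]]
carriage [(0.9, [292.6, 330.4]), (0.81, [320.6, 367.9]), (0.79, [358.3, 375.4]), (0.61, [381.9, 307.9])]
tab [(0.75, [379.2, 310.4]), (0.7, [321.8, 370.7]), (0.61, [295.9, 331.2]), (0.6, [355.3, 378.8])]
stop [(0.41, [223.1, 338.4])]
bend [(0.96, [339.0, 326.0]), (0.24, [297.2, 331.0])]
rail [(0.68, [338.6, 327.4])]
```

View pics/top0.png

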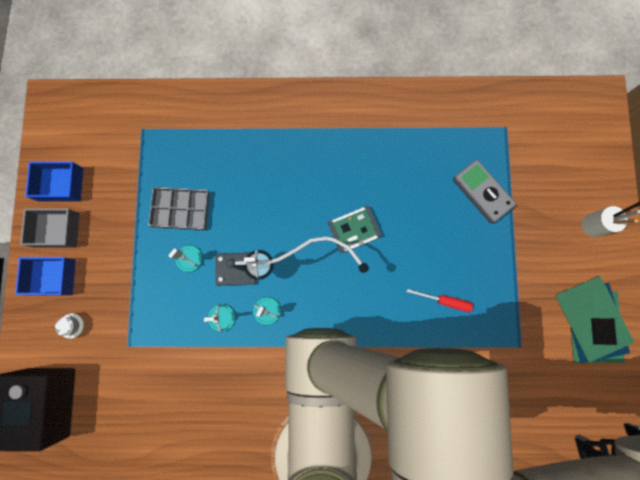

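View pics/side0.png

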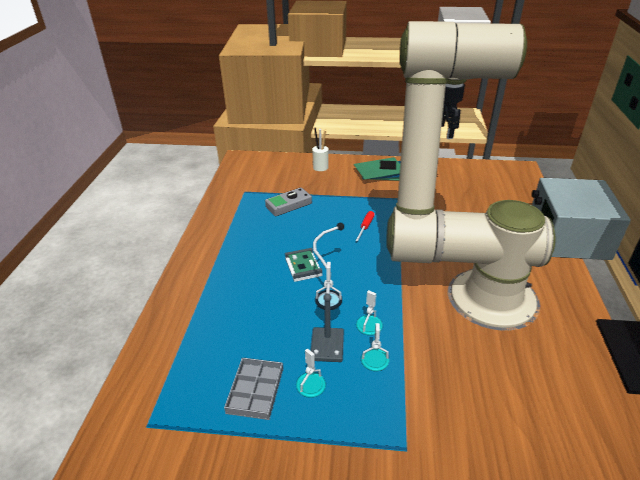

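```bash
python3 - <<'E'
import cv2
a=cv2.imread("pics/top0.png")[200:350,150:400]; cv2.imwrite("pics/top0z.png",cv2.resize(a,None,fx=3.2,fy=3.2,interpolation=cv2.INTER_CUBIC)[:600])
a=cv2.imread("pics/side0.png")[230:430,250:450]; cv2.imwrite("pics/side0z.png",cv2.resize(a,None,fx=3,fy=3,interpolation=cv2.INTER_CUBIC))
E
```

```text
(no output)
```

View pics/top0z.png

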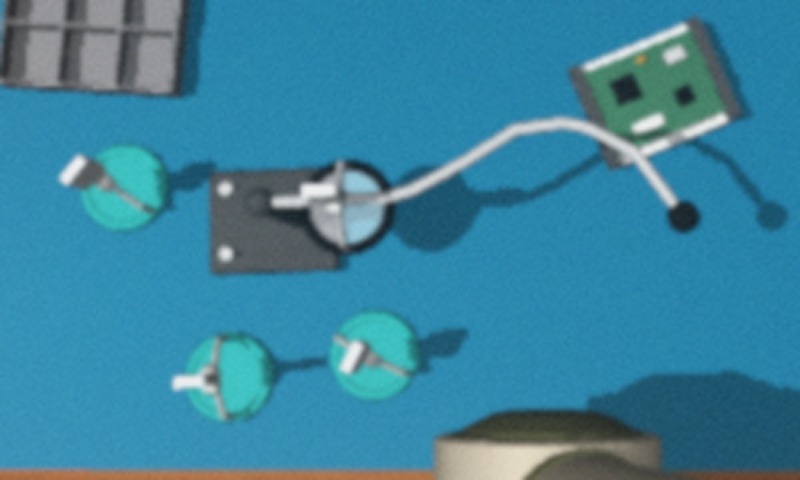

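View pics/side0z.png

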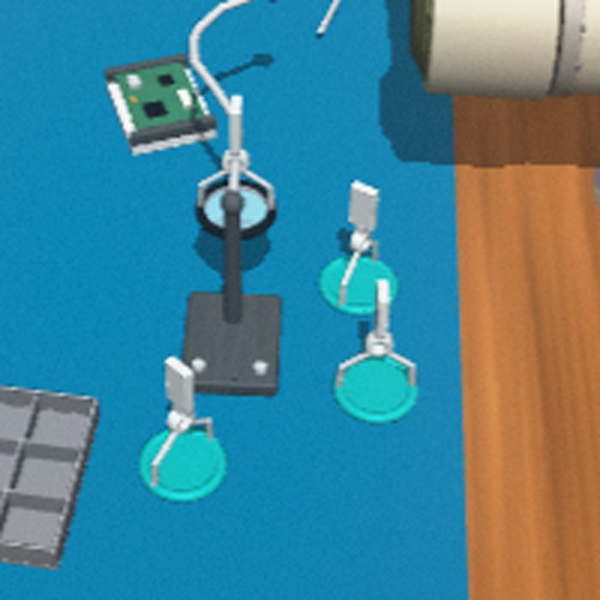

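```bash
python3 - <<'E'
from rig import ctrl
import cv2,numpy as np
for n in ("top","side"):
    im=ctrl.capture(n)
    np.save(f"{n}.npy",im)
    for l in ("rail","carriage","tab"):
        for k,r in enumerate(ctrl.cut_out(l,n)[:1] if l!="rail" else ctrl.cut_out(l,n)[:2]):
            p=r["pixels"];ys,xs=np.nonzero(p); print(n,l,r["confidence"],r["point"],p.sum(),xs.min(),xs.max(),ys.min(),ys.max())
            np.save(f"m_{n}_{l}_{k}.npy",p)
    a=im[:,:,::-1].copy(); p=np.load(f"m_{n}_rail_0.npy"); a[p]=(0,0,255)
    a=a[200:350,150:400] if n=="top" else a[200:400,250:450]
    cv2.imwrite(f"pics/{n}m.png",cv2.resize(a,None,fx=3,fy=3,interpolation=cv2.INTER_NEAREST))
E
```

```text
top rail 0.59 [264.2, 236.5] 1314 215 367 238 284
top rail 0.38 [228.9, 353.4] 1401 328 380 206 252
top carriage 0.8 [310.0, 268.7] 618 253 280 297 324
top tab 0.9 [257.3, 190.5] 668 169 202 245 272
side rail 0.92 [337.5, 327.9] 1419 310 343 223 361
side carriage 0.97 [320.8, 368.1] 613 355 381 290 334
side tab 0.96 [294.1, 327.1] 539 315 341 262 309
```

View pics/topm.png

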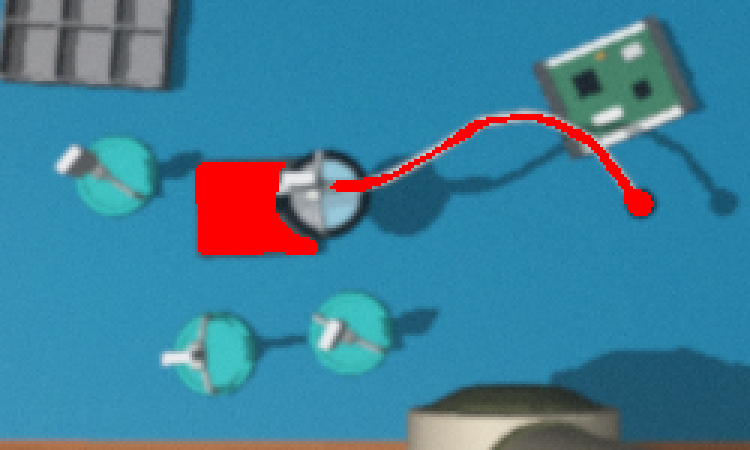

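View pics/sidem.png

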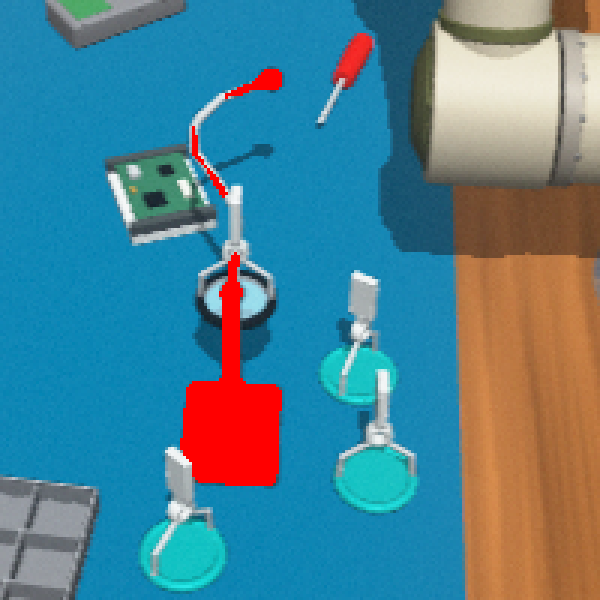

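```bash
cat > rod.py <<'E'
import numpy as np
from rig import ctrl
CAL={n:ctrl.calibration(n) for n in("top","side")}
def proj(n,P):
    P=np.atleast_2d(P);c=CAL[n];E=np.array(c["extrinsics"]);K=np.array(c["camera_matrix"])
    q=P@E[:3,:3].T+E[:3,3]; q=q@K.T; return q[:,:2]/q[:,2:]
def back(n,uv,z):
    c=CAL[n];E=np.array(c["extrinsics"]);K=np.array(c["camera_matrix"])
    R=E[:3,:3];C=-R.T@E[:3,3]; d=R.T@np.linalg.solve(K,[uv[0],uv[1],1]); return C+d*(z-C[2])/d[2]
def rod(p,ds=1.0):
    # p: x0,y0,yaw,a1..a5(left +),b  -> s, pts(N,2), heading
    x0,y0,yaw,a1,a2,a3,a4,a5,b=p
    segs=[(85,0),(20,a1),(40,0),(b,a2),(40,0),(b,a3),(30,0),(20,a4),(35,0),(b,a5),(55,0)]
    S=np.cumsum([0]+[l for l,_ in segs]); H=np.cumsum([yaw]+[a for _,a in segs])
    s=np.linspace(0,S[-1],int(S[-1]/ds)+1); h=np.interp(s,S,H)
    hm=(h[1:]+h[:-1])/2; d=np.diff(s)
    x=np.r_[x0,x0+np.cumsum(np.cos(hm)*d)];y=np.r_[y0,y0+np.cumsum(np.sin(hm)*d)]
    return s,np.c_[x,y],h
E
cat > fit.py <<'E'
from rod import *
import cv2
from scipy.optimize import least_squares
from scipy.ndimage import map_coordinates
print("post guess",back("top",(230.3,262.8),150),"ball",back("top",(363.3,267.5),150), back("side",(340,226.5),150))
im={n:np.load(n+".npy").astype(float) for n in CAL}
# ball centroids: dark
def ballc(n,c):
    g=im[n].max(2);c=np.array(c,float)
    for _ in range(5):
        vv,uu=np.mgrid[:480,:640];m=(np.hypot(uu-c[0],vv-c[1])<8)&(g<70)
        c=np.array([uu[m].mean(),vv[m].mean()])
    return c,m.sum()
B={"top":ballc("top",(363,267)),"side":ballc("side",(340,226.5))};print(B)
p=np.r_[back("top",(230.3,262.8),150)[:2],-np.pi/2,.5,0.1,0,-.5,-.1,12.]
off={"top":np.zeros(2),"side":np.zeros(2)}
def meas(n,p,hw):
    s,P,h=rod(p,2.0);P3=np.c_[P,np.full(len(P),150.)]
    uv=proj(n,P3)+off[n];t=np.gradient(uv,axis=0);t/=np.linalg.norm(t,axis=1)[:,None];nn=np.c_[-t[:,1],t[:,0]]
    k=np.arange(-hw,hw+.01,.25);q=uv[:,None]+nn[:,None]*k[None,:,None]
    R=map_coordinates(im[n][:,:,0],[q[...,1],q[...,0]],order=1); B_=map_coordinates(im[n][:,:,2],[q[...,1],q[...,0]],order=1)
    w=np.clip(R-70,0,None)  
    out=[]
    for i in range(len(s)):
        if s[i]<(85 if n=="top" else 100) or s[i]>s[-1]-13: continue
        ww=w[i]
        if ww.max()<60: continue
        d=(ww*k).sum()/ww.sum(); sd=np.sqrt((ww*(k-d)**2).sum()/ww.sum())
        out.append((i,s[i],d,sd,*(uv[i]+nn[i]*d),*nn[i]))
    return np.array(out)
for it in range(12):
    hw=8 if it<3 else 5 if it<6 else 3.5
    M={n:meas(n,p,hw) for n in im}
    def res(x):
        pp=x[:9];r=[]
        s,P,h=rod(pp,2.0);P3=np.c_[P,np.full(len(P),150.)]
        for j,n in enumerate(("top","side")):
            o=x[9+2*j:11+2*j];uv=proj(n,P3)+o
            for a in M[n]:
                if a[3]>(9 if it<6 else 2.0):continue
                if np.isnan(a[2]):continue
                # distance of measured pt to curve
                d=uv-a[4:6];i=np.argmin((d**2).sum(1));i0=min(max(i,1),len(uv)-2)
                t=uv[i0+1]-uv[i0-1];t/=np.linalg.norm(t)
                r.append((-(d[i0])@[-t[1],t[0]])/.4)
            r+=list((uv[-1]-B[n][0])/.3); r+=list(o/.8)
        sp=proj("top",[[*pp[:2],150]])[0]+x[9:11]-[230.3,262.8]; r+=list(sp/.7)
        r+=[(pp[8]-15)/5]
        return np.array(r)
    # fix point-count via M constant
    x0=np.r_[p,off["top"],off["side"]]
    sol=least_squares(res,x0,loss="soft_l1",diff_step=1e-4,x_scale=np.r_[5,5,.1,.1,.1,.1,.1,.1,3,1,1,1,1])
    p=sol.x[:9];off={"top":sol.x[9:11],"side":sol.x[11:13]}
print(p[:2].round(1),np.degrees(p[2:8]).round(1),p[8].round(1),off,sol.cost)
for n in M:print(n,len(M[n]),"rms px",np.sqrt(np.mean(M[n][:,2]**2)).round(2), [(int(a[1]),round(a[2],1)) for a in M[n][::6]])
J=np.linalg.inv(sol.jac.T@sol.jac);print("sd",np.sqrt(np.diag(J)).round(3))
np.save("p.npy",p);s,P,h=rod(p);print("end",P[-1],s[-1])
for n,(r0,r1,c0,c1) in {"top":(200,350,200,400),"side":(200,340,250,400)}.items():
    a=cv2.resize(im[n][r0:r1,c0:c1,::-1].astype(np.uint8),None,fx=4,fy=4,interpolation=cv2.INTER_CUBIC)
    for u,v in proj(n,np.c_[P,np.full(len(P),150.)])+off[n]: cv2.circle(a,(int((u-c0+.5)*4),int((v-r0+.5)*4)),1,(0,0,255),-1)
    cv2.imwrite(f"pics/fit_{n}.png",a)
E
python3 fit.py
```

```text
post guess [441.00160088 198.85169554 150.        ] ball [430.50802204 -88.76954416 150.        ] [429.12000901 -89.1225048  150.        ]
{'top': (array([363.38461538, 267.42307692]), np.int64(52)), 'side': (array([340.23529412, 225.97058824]), np.int64(34))}
[440.2 160.1] [-76.6  19.4 -31.4  83.4 -72.8 -95.3] 8.3 {'top': array([-0.42688597, -0.2868131 ]), 'side': array([ 0.4870055 , -0.70561556])} 255.01419273858698
top 92 rms px 0.6 [(86, np.float64(0.7)), (98, np.float64(-0.2)), (110, np.float64(-0.1)), (122, np.float64(-0.1)), (134, np.float64(0.0)), (146, np.float64(0.2)), (158, np.float64(0.1)), (170, np.float64(-0.4)), (182, np.float64(-0.6)), (194, np.float64(1.0)), (240, np.float64(0.2)), (252, np.float64(0.7)), (264, np.float64(0.2)), (276, np.float64(-1.3)), (288, np.float64(-0.5)), (300, np.float64(0.0))]
side 49 rms px 0.35 [(100, np.float64(-0.0)), (112, np.float64(0.0)), (124, np.float64(0.1)), (136, np.float64(-0.2)), (148, np.float64(0.4)), (160, np.float64(0.0)), (172, np.float64(-0.5)), (184, np.float64(-0.3)), (196, np.float64(0.9))]
sd [2.174 2.175 0.018 0.022 0.019 0.036 0.044 0.034 0.01  0.893 0.716 0.596
 0.503]
end [490.03072727 -89.76675783] 349.9985880353536
```

```bash
python3 - <<'E'
t=open("fit.py").read()
t=t.replace("-np.pi/2,.5,0.1,0,-.5,-.1,12.]","-np.pi/2+.03,.5,0.05,-.15,-.6,-.2,12.]")
t=t.replace("x_scale=","bounds=(LB,UB),x_scale=")
t=t.replace("for it in range(12):","""D=np.radians
LB=np.r_[400,150,-1.9,D([25,-26,-26,-42,-26]),3,[-4]*4];UB=np.r_[480,250,-1.2,D([42,26,26,-25,26]),25,[4]*4]
for it in range(12):""")
t=t.replace("ds,x)","")
t=t.replace("/.7)","/.3)")
open("fit.py","w").write(t)
r=open("rod.py").read().replace("int(S[-1]/ds)+1","int(360/ds)+1");open("rod.py","w").write(r)
E
python3 fit.py
```

```text
post guess [441.00160088 198.85169554 150.        ] ball [430.50802204 -88.76954416 150.        ] [429.12000901 -89.1225048  150.        ]
{'top': (array([363.38461538, 267.42307692]), np.int64(52)), 'side': (array([340.23529412, 225.97058824]), np.int64(34))}
[439.7 200.9] [-88.8  26.7   5.3 -25.6 -35.9 -26. ] 3.0 {'top': array([-0.84534781, -0.57770949]), 'side': array([ 0.3571018 , -0.47319638])} 61.499670867085804
top 127 rms px 0.22 [(85, np.float64(0.3)), (96, np.float64(-0.5)), (107, np.float64(-0.0)), (118, np.float64(0.0)), (129, np.float64(0.0)), (141, np.float64(-0.2)), (152, np.float64(-0.0)), (163, np.float64(0.0)), (174, np.float64(0.2)), (185, np.float64(0.1)), (196, np.float64(0.1)), (207, np.float64(-0.1)), (218, np.float64(-0.1)), (230, np.float64(0.4)), (241, np.float64(-0.1)), (252, np.float64(-0.3)), (263, np.float64(0.1)), (274, np.float64(0.6)), (285, np.float64(-0.0)), (296, np.float64(0.0)), (308, np.float64(-0.0)), (319, np.float64(-0.1))]
side 119 rms px 0.39 [(100, np.float64(-0.8)), (111, np.float64(1.0)), (122, np.float64(1.3)), (133, np.float64(-0.1)), (144, np.float64(-0.2)), (155, np.float64(-0.1)), (167, np.float64(0.0)), (178, np.float64(0.1)), (189, np.float64(0.2)), (200, np.float64(-0.1)), (211, np.float64(-0.1)), (222, np.float64(0.0)), (233, np.float64(0.2)), (244, np.float64(-0.1)), (256, np.float64(-0.1)), (267, np.float64(-0.1)), (278, np.float64(0.0)), (289, np.float64(0.1)), (300, np.float64(0.0)), (311, np.float64(-0.1))]
sd [1.817 2.816 0.01  0.013 0.018 0.016 0.016 0.018 0.833 1.109 0.78  0.644
 0.546]
end [426.80121566 -91.65915647] 334.0
```

View pics/fit_top.png

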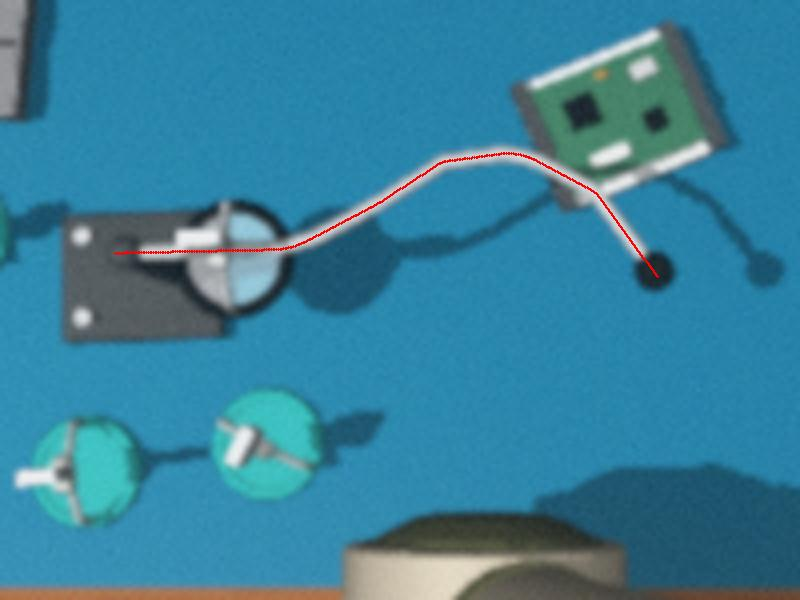

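View pics/fit_side.png

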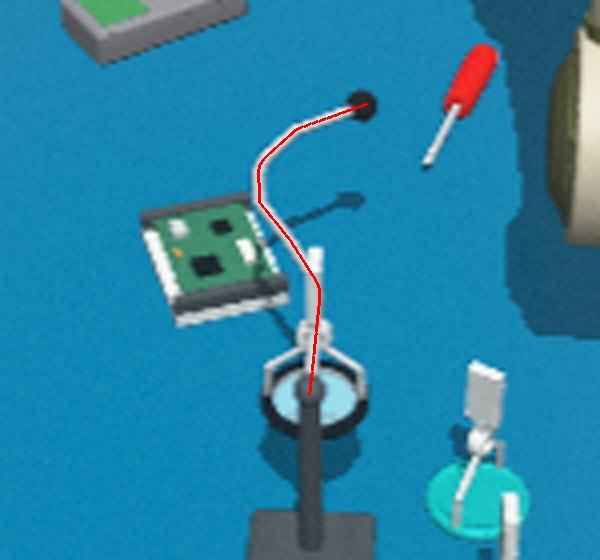

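```bash
sed -i 's/else 100)/else 132)/; s/(pp\[8\]-15)\/5/(pp[8]-3)\/10/; s/,-42,-26\]),3,/,-42,-27]),0.05,/; s/,12\.\]/,4.]/' fit.py; python3 fit.py; for b in 0.1 ; do sed "s/(pp\[8\]-3)\/10/(pp[8]-$b)\/.05/" fit.py > fit2.py; python3 fit2.py | grep -v px; done
```

```text
post guess [441.00160088 198.85169554 150.        ] ball [430.50802204 -88.76954416 150.        ] [429.12000901 -89.1225048  150.        ]
{'top': (array([363.38461538, 267.42307692]), np.int64(52)), 'side': (array([340.23529412, 225.97058824]), np.int64(34))}
[440. 198.] [-87.6  26.    4.2 -25.4 -34.8 -25.8] 0.6 {'top': array([-0.38521672, -0.4481674 ]), 'side': array([ 0.42098643, -0.63943599])} 16.98810571407939
top 126 rms px 0.2 [(85, np.float64(0.6)), (96, np.float64(-0.3)), (107, np.float64(0.1)), (118, np.float64(0.1)), (128, np.float64(0.1)), (139, np.float64(-0.1)), (150, np.float64(-0.1)), (161, np.float64(-0.1)), (172, np.float64(-0.0)), (183, np.float64(-0.0)), (194, np.float64(0.1)), (205, np.float64(-0.1)), (216, np.float64(-0.1)), (227, np.float64(0.3)), (237, np.float64(-0.3)), (248, np.float64(-0.3)), (259, np.float64(0.1)), (270, np.float64(0.6)), (281, np.float64(-0.1)), (292, np.float64(-0.0)), (303, np.float64(0.0))]
side 100 rms px 0.11 [(132, np.float64(0.0)), (143, np.float64(0.0)), (154, np.float64(0.0)), (165, np.float64(0.0)), (176, np.float64(-0.2)), (187
[... 281 characters left out ...]
4(-0.1))]
sd [1.752 1.923 0.008 0.013 0.015 0.015 0.015 0.016 0.291 0.845 0.748 0.616
 0.419]
end [429.33093813 -89.6657654 ] 326.9164751791316
post guess [441.00160088 198.85169554 150.        ] ball [430.50802204 -88.76954416 150.        ] [429.12000901 -89.1225048  150.        ]
{'top': (array([363.38461538, 267.42307692]), np.int64(52)), 'side': (array([340.23529412, 225.97058824]), np.int64(34))}
[441.3 199.3] [-87.8  25.8   5.4 -25.  -33.5  26. ] 0.1 {'top': array([-0.18185767,  0.12947325]), 'side': array([ 1.06295528, -0.60992025])} 306.171483568255
sd [1.772 1.821 0.008 0.013 0.016 0.017 0.019 0.067 0.052 0.775 0.758 0.632
 0.407]
end [ 477.98746901 -109.65669048] 325.26099242201036
```

View pics/fit_top.png

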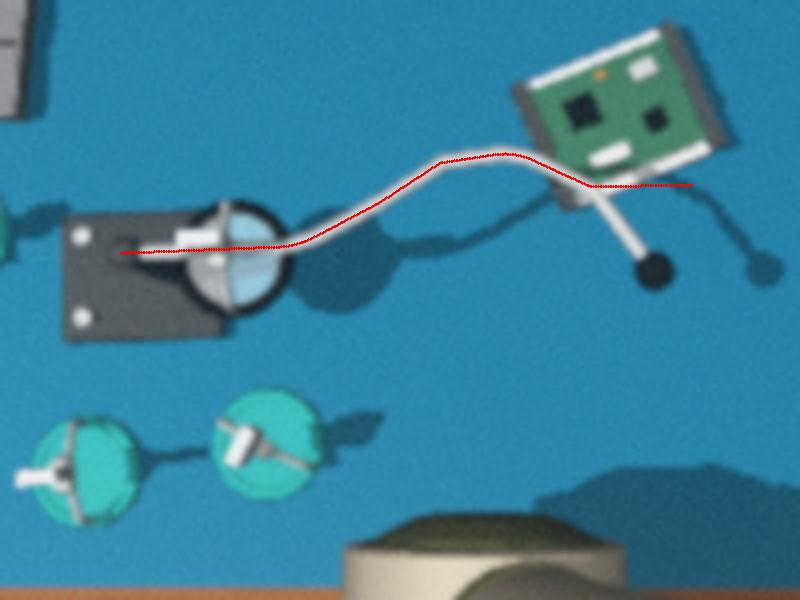

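```bash
python3 fit.py >/dev/null; python3 - <<'E'
from rod import *
import cv2
p=np.load("p.npy");print(p.round(3))
q=back("top",(249.5+.3,259.5+.4),209.5);print("tab top",q)
d=np.array([np.cos(p[2]),np.sin(p[2])]);e=q[:2]-p[:2];print("s",e@d,"lat",e@[-d[1],d[0]])
s,P,h=rod(p)
for n,(r0,c0) in {"top":(240,215),"side":(250,295)}.items():
    a=np.load(n+".npy")[r0:r0+60,c0:c0+70,::-1];a=cv2.resize(a,None,fx=9,fy=9,interpolation=cv2.INTER_CUBIC)
    for k,sc in enumerate((47,57,66)):
        c=p[:2]+d*sc
        for f in(-11,11):
            for g in(-4,4):
                for z in (148.5+19,148.5+61):
                    P3=[*(c+d*f+g*np.array([-d[1],d[0]])),z]
                    u,v=proj(n,P3)[0]+{"top":[-.385,-.448],"side":[.42,-.64]}[n]
                    cv2.circle(a,(int((u-c0+.5)*9),int((v-r0+.5)*9)),3,[(0,0,255),(0,255,255),(255,0,255)][k],-1)
    cv2.imwrite(f"pics/tab_{n}.png",a)
E
```

```text
[ 4.39987e+02  1.97969e+02 -1.53000e+00  4.54000e-01  7.40000e-02
 -4.43000e-01 -6.08000e-01 -4.50000e-01  6.39000e-01]
tab top [441.08744648 145.76909964 209.5       ]
s 52.20137630828708 lat -1.0464969022383745
```

View pics/tab_top.png

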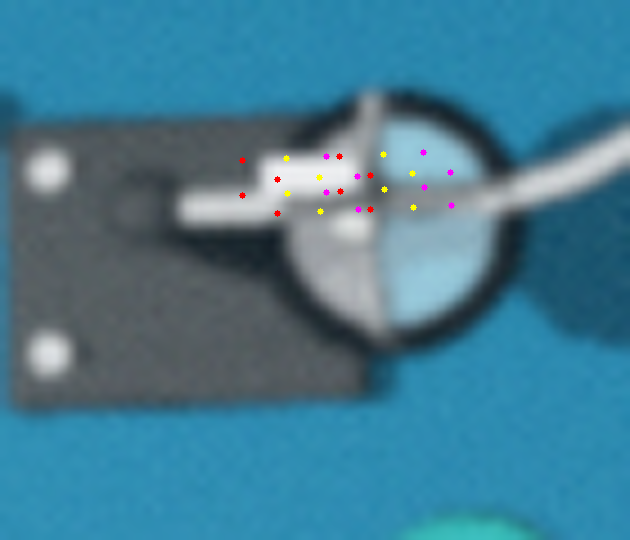

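View pics/tab_side.png

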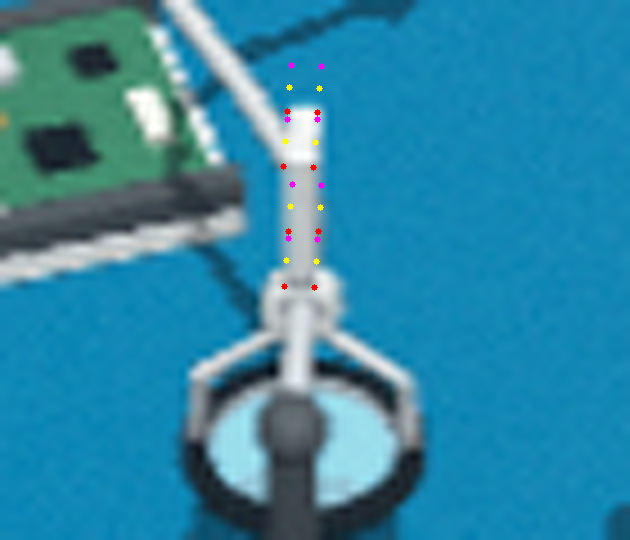

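```bash
cat > plan.py <<'E'
import json,os,sys
import numpy as np
from scipy.spatial.transform import Rotation as Rn
# commanded pose: pos mm, psi (deg) heading; tool x=down,y=left,z=forward (ideal)
def load(): return json.load(open("cmd.json"))
def Rof(psi):
    a=np.radians(psi);return np.array([[0,-np.sin(a),np.cos(a)],[0,np.cos(a),np.sin(a)],[-1,0,0]])
def rows(targets,grip,commit=True,nd=3):
    """targets: list of (x,y,z,psi_deg), one per row"""
    c=load();pos=np.array(c["pos"]);R=Rn.from_quat(c["q"]).as_matrix();out=[]
    for t in targets:
        sh=np.round(R.T@(np.array(t[:3])-pos)/150,nd)
        rv=Rn.from_matrix(R.T@Rof(t[3])).as_rotvec();tr=np.round(np.degrees(rv)/60,nd)
        if np.linalg.norm(sh)*150>50 or np.linalg.norm(tr)*60>8.59: print("TOO BIG",np.linalg.norm(sh)*150,np.linalg.norm(tr)*60)
        pos=pos+R@sh*150;R=R@Rn.from_rotvec(np.radians(tr*60)).as_matrix()
        out.append([grip,*(sh+0.0).tolist(),*(tr+0.0).tolist()])
    if commit: json.dump({"pos":pos.tolist(),"q":Rn.from_matrix(R).as_quat().tolist()},open("cmd.json","w"))
    for i in range(0,len(out),5): print(json.dumps([out[i:i+5]]))
    print("end",pos.round(2))
E
python3 - <<'E'
from rig import ctrl
import numpy as np,json
from scipy.spatial.transform import Rotation as Rn
s=ctrl.sense();q=s["ee_rot"];R=Rn.from_quat([q[1],q[2],q[3],q[0]]);print(R.as_matrix().round(4),s["eef_pos"],s["time_s"])
m=R.as_matrix();print("psi",np.degrees(np.arctan2(m[1,2],m[0,2])))
json.dump({"pos":[118.55,-511.446,231.294],"q":R.as_quat().tolist()},open("cmd.json","w"))
E
```

```text
[[ 0.000e+00  2.259e-01 -9.742e-01]
 [ 1.000e-04 -9.742e-01 -2.259e-01]
 [-1.000e+00 -0.000e+00 -0.000e+00]] [ 118.57750071 -511.42622873  231.29222633] 1.0
psi -166.94657315209358
```

```bash
python3 - <<'E'
from plan import *
N=20;T=[]
r0,a0=np.hypot(118.55,511.4),np.degrees(np.arctan2(-511.4,118.55));tx,ty=441,148
r1,a1=np.hypot(tx,ty),np.degrees(np.arctan2(ty,tx))
for i in range(1,N+1):
    f=i/N;a=np.radians(a0+(a1-a0)*f);r=r0+(r1-r0)*f
    T.append((r*np.cos(a),r*np.sin(a),231.3+min(1,f*4)*40,-166.95+f*(166.95-87.7)))
rows(T,1.0)
E
```

```text
[[[1.0, -0.053, -0.032, -0.29, -0.066, 0.0, 0.0], [1.0, -0.054, -0.036, -0.287, -0.066, 0.0, 0.0], [1.0, -0.053, -0.04, -0.286, -0.066, 0.0, 0.0], [1.0, -0.053, -0.044, -0.283, -0.066, 0.0, 0.0], [1.0, -0.054, -0.048, -0.281, -0.066, 0.0, 0.0]]]
[[[1.0, 0.0, -0.052, -0.278, -0.066, 0.0, 0.0], [1.0, 0.0, -0.055, -0.276, -0.066, 0.0, 0.0], [1.0, 0.0, -0.059, -0.273, -0.066, 0.0, 0.0], [1.0, 0.0, -0.063, -0.272, -0.066, 0.0, 0.0], [1.0, 0.0, -0.066, -0.268, -0.066, 0.0, 0.0]]]
[[[1.0, 0.0, -0.069, -0.266, -0.066, 0.0, 0.0], [1.0, 0.0, -0.074, -0.263, -0.066, 0.0, 0.0], [1.0, 0.001, -0.076, -0.261, -0.066, 0.0, 0.0], [1.0, 0.0, -0.08, -0.257, -0.067, 0.0, 0.0], [1.0, 0.0, -0.083, -0.256, -0.066, 0.0, 0.0]]]
[[[1.0, 0.0, -0.086, -0.252, -0.066, 0.0, 0.0], [1.0, 0.0, -0.089, -0.249, -0.066, 0.0, 0.0], [1.0, 0.0, -0.092, -0.247, -0.066, 0.0, 0.0], [1.0, 0.0, -0.096, -0.244, -0.066, 0.0, 0.0], [1.0, 0.0, -0.098, -0.24, -0.066, 0.0, 0.0]]]
end [441.   147.95 271.24]
```

Emit:
move_arm --targets '[[[1.0,-0.053,-0.032,-0.29,-0.066,0.0,0.0],[1.0,-0.054,-0.036,-0.287,-0.066,0.0,0.0],[1.0,-0.053,-0.04,-0.286,-0.066,0.0,0.0],[1.0,-0.053,-0.044,-0.283,-0.066,0.0,0.0],[1.0,-0.054,-0.048,-0.281,-0.066,0.0,0.0]]]'

```text
time_s: 1.5
eef_pos: [307.9, -406.6, 271.6]
ee_rot: [0.201, 0.678, 0.201, -0.678]
force: [0.5, -1.3, -0.3]
grip_width: 0.999
```

Emit:
move_arm --targets '[[[1.0,0.0,-0.052,-0.278,-0.066,0.0,0.0],[1.0,0.0,-0.055,-0.276,-0.066,0.0,0.0],[1.0,0.0,-0.059,-0.273,-0.066,0.0,0.0],[1.0,0.0,-0.063,-0.272,-0.066,0.0,0.0],[1.0,0.0,-0.066,-0.268,-0.066,0.0,0.0]]]'

```text
time_s: 2.0
eef_pos: [433.0, -240.0, 271.3]
ee_rot: [0.315, 0.633, 0.314, -0.633]
force: [1.1, -0.5, -0.7]
grip_width: 0.999
```

Emit:
move_arm --targets '[[[1.0,0.0,-0.069,-0.266,-0.066,0.0,0.0],[1.0,0.0,-0.074,-0.263,-0.066,0.0,0.0],[1.0,0.001,-0.076,-0.261,-0.066,0.0,0.0],[1.0,0.0,-0.08,-0.257,-0.067,0.0,0.0],[1.0,0.0,-0.083,-0.256,-0.066,0.0,0.0]]]'

```text
time_s: 2.5
eef_pos: [478.2, -42.8, 271.2]
ee_rot: [0.419, 0.57, 0.419, -0.57]
force: [0.4, 0.9, 0.5]
grip_width: 1.0
```

Emit:
move_arm --targets '[[[1.0,0.0,-0.086,-0.252,-0.066,0.0,0.0],[1.0,0.0,-0.089,-0.249,-0.066,0.0,0.0],[1.0,0.0,-0.092,-0.247,-0.066,0.0,0.0],[1.0,0.0,-0.096,-0.244,-0.066,0.0,0.0],[1.0,0.0,-0.098,-0.24,-0.066,0.0,0.0]]]'

```text
time_s: 3.0
eef_pos: [440.5, 149.5, 271.2]
ee_rot: [0.511, 0.489, 0.511, -0.489]
force: [0.6, -0.1, -0.6]
grip_width: 1.002
```

```bash
cat > look.py <<'E'
import sys;from rod import *;import cv2
tag=sys.argv[1]
for n,(r0,c0,h,w) in {"top":(230,200,90,140),"side":(180,270,160,130)}.items():
    im=ctrl.capture(n);np.save(f"{n}_{tag}.npy",im)
    cv2.imwrite(f"pics/{n}_{tag}.png",cv2.resize(im[r0:r0+h,c0:c0+w,::-1],None,fx=600//h if n=="side" else 5,fy=600//h if n=="side" else 5,interpolation=cv2.INTER_CUBIC))
s=ctrl.sense();q=s["ee_rot"];from scipy.spatial.transform import Rotation as Rn
m=Rn.from_quat([q[1],q[2],q[3],q[0]]).as_matrix();print(s["time_s"],s["eef_pos"].round(2),"psi",np.degrees(np.arctan2(m[1,2],m[0,2])).round(2),m[:,0].round(4),s["force"].round(2),s["wrist_torque"].round(3),s["grip_width"],s["joints"].round(3))
E
python3 look.py a
```

```text
3.1 [439.53 151.11 271.44] psi -87.33 [ 0.e+00  9.e-04 -1.e+00] [-0.12 -0.31  0.61] [-0.035 -0.063 -0.005] 1.002145507265792 [7.800e-02 1.500e-01 1.598e+00 1.000e-03 1.393e+00 3.100e-02]
```

View pics/top_a.png

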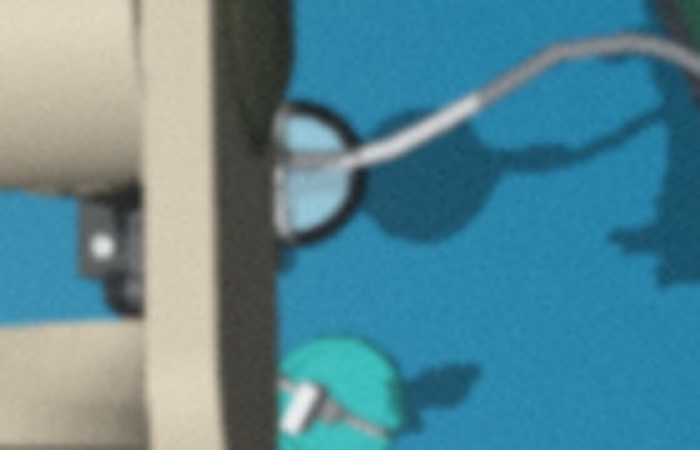

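View pics/side_a.png

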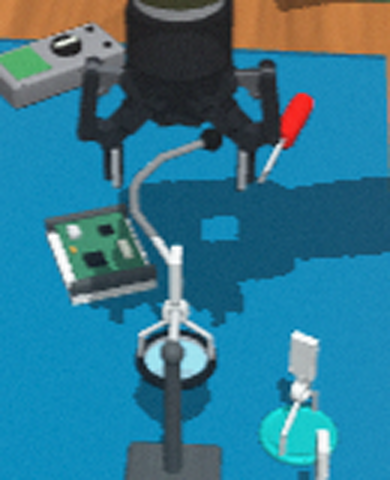

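```bash
python3 - <<'E'
from plan import *
p=load()["pos"]
rows([(441,148,z,-87.7) for z in (255,235,215,200,190)],0.6)
E
```

```text
[[[0.6, 0.108, 0.0, 0.0, 0.0, 0.0, 0.0], [0.6, 0.134, 0.0, 0.0, 0.0, 0.0, 0.0], [0.6, 0.133, 0.0, 0.0, 0.0, 0.0, 0.0], [0.6, 0.1, 0.0, 0.0, 0.0, 0.0, 0.0], [0.6, 0.067, 0.0, 0.0, 0.0, 0.0, 0.0]]]
end [441.   147.96 189.94]
```

Emit:
move_arm --targets '[[[0.6,0.108,0,0,0,0,0],[0.6,0.134,0,0,0,0,0],[0.6,0.133,0,0,0,0,0],[0.6,0.1,0,0,0,0,0],[0.6,0.067,0,0,0,0,0]]]' --force 20

```text
time_s: 3.6
eef_pos: [440.9, 147.4, 188.9]
ee_rot: [0.51, 0.49, 0.51, -0.49]
force: [-0.1, -0.4, 0.5]
grip_width: 0.6
```

Emit:
move_arm --targets '[[[0.6,0,0,0,0,0,0],[0.6,0,0,0,0,0,0]]]'

```text
time_s: 3.8
eef_pos: [441.4, 147.7, 190.5]
ee_rot: [0.51, 0.49, 0.51, -0.49]
force: [0.3, 0.1, -0.0]
grip_width: 0.6
```

```bash
python3 look.py b; cat cmd.json
```

```text
3.9 [441.47 147.88 190.69] psi -87.7 [ 1.5e-03  1.0e-04 -1.0e+00] [ 0.03  0.1  -0.35] [ 0.045  0.035 -0.035] 0.5986199684322548 [ 0.071  0.22   1.731 -0.     1.189  0.031]
{"pos": [441.00015174304474, 147.95544533240496, 189.9400806978958], "q": [0.48982602791827273, 0.5099974141789055, -0.4897831047088275, 0.5099858922033224]}
```

View pics/side_b.png

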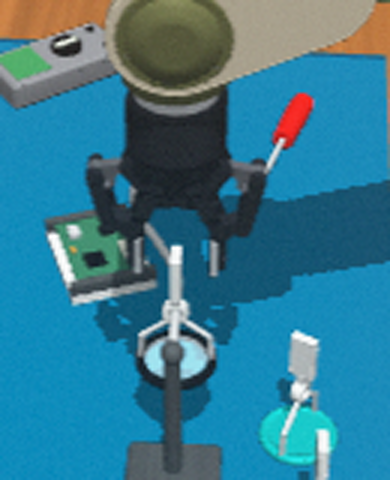

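```bash
python3 - <<'E'
from rod import *
import cv2
o=np.array([.42,-.64])
a=np.load("side_b.npy")[220:300,290:370,::-1];a=cv2.resize(a,None,fx=7,fy=7,interpolation=cv2.INTER_CUBIC)
def dot(P,c):
    u,v=proj("side",P)[0]+o;cv2.circle(a,(int((u-290+.5)*7),int((v-220+.5)*7)),3,c,-1)
for L in (-25.5,25.5):
    for z in(190.7,198): dot([441.4+L,147.9,z],(0,0,255))
for s in(49,): 
    for l in(-4,4):
        for x in (-11,11): dot([440+.041*s+l-1,198-s-x,209.5],(0,255,255))
cv2.imwrite("pics/b2.png",a)
E
```

```text
(no output)
```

View pics/b2.png

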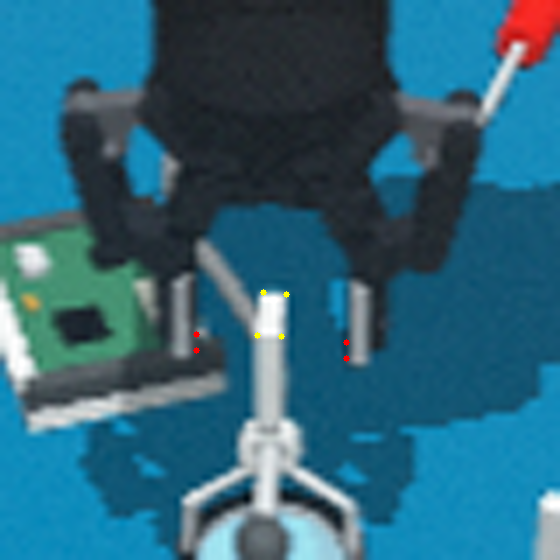

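```bash
python3 - <<'E'
from plan import *
rows([(441,148,z,-87.7) for z in (184,178,173,171.5,171.5)],0.3)
E
```

```text
[[[0.3, 0.04, 0.0, 0.0, 0.0, 0.0, 0.0], [0.3, 0.04, 0.0, 0.0, 0.0, 0.0, 0.0], [0.3, 0.033, 0.0, 0.0, 0.0, 0.0, 0.0], [0.3, 0.01, 0.0, 0.0, 0.0, 0.0, 0.0], [0.3, 0.0, 0.0, 0.0, 0.0, 0.0, 0.0]]]
end [441.   147.96 171.49]
```

Emit:
move_arm --targets '[[[0.3,0.04,0,0,0,0,0],[0.3,0.04,0,0,0,0,0],[0.3,0.033,0,0,0,0,0],[0.3,0.01,0,0,0,0,0],[0.3,0,0,0,0,0,0]]]' --force 20

```text
time_s: 4.4
eef_pos: [440.9, 148.0, 171.2]
ee_rot: [0.51, 0.49, 0.51, -0.49]
force: [0.5, -0.2, -0.3]
grip_width: 0.301
```

Emit:
move_arm --targets '[[[0.2,0,0,0,0,0,0],[0.16,0,0,0,0,0,0],[0.14,0,0,0,0,0,0],[0.14,0,0,0,0,0,0]]]'

```text
time_s: 4.8
eef_pos: [441.1, 148.0, 171.5]
ee_rot: [0.51, 0.49, 0.51, -0.49]
force: [-0.7, -0.2, 0.2]
grip_width: 0.139
```

```bash
python3 look.py c; python3 - <<'E'
import numpy as np,cv2
a=np.load("side_c.npy")[220:300,290:370,::-1];cv2.imwrite("pics/c2.png",cv2.resize(a,None,fx=7,fy=7,interpolation=cv2.INTER_CUBIC))
E
```

```text
4.9 [441.02 147.95 171.49] psi -87.69 [ 0.  0. -1.] [0.47 0.66 0.54] [-0.047 -0.074  0.01 ] 0.13817344901542336 [0.071 0.242 1.758 0.    1.142 0.031]
```

View pics/c2.png

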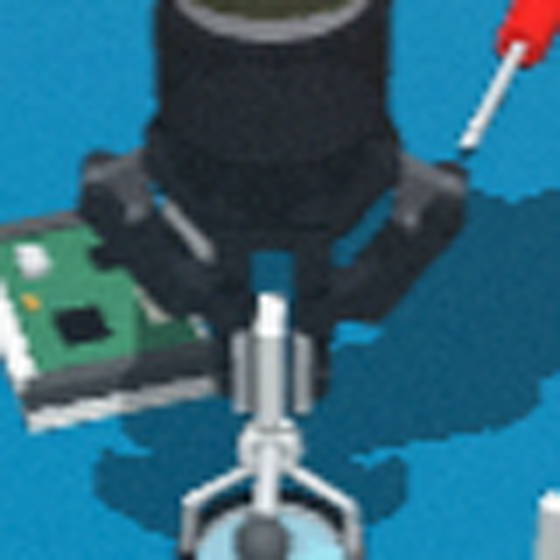

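Emit:
move_arm --targets '[[[0.11,0,0,0,0,0,0],[0.1,0,0,0,0,0,0],[0.08,0,0,0,0,0,0],[0.05,0,0,0,0,0,0]]]'

```text
time_s: 5.3
eef_pos: [441.3, 147.9, 171.6]
ee_rot: [0.51, 0.49, 0.51, -0.49]
force: [2.0, 0.1, 0.2]
grip_width: 0.09
```

Emit:
move_arm --targets '[[[0.0,0,0,0,0,0,0],[0.0,0,0,0,0,0,0]]]'

```text
time_s: 5.5
eef_pos: [441.3, 147.9, 171.6]
ee_rot: [0.51, 0.49, 0.51, -0.49]
force: [2.7, 0.3, 0.6]
grip_width: 0.091
```

```bash
cat > st.py <<'E'
from rig import ctrl;import numpy as np;from scipy.spatial.transform import Rotation as Rn
import json
s=ctrl.sense();q=s["ee_rot"];m=Rn.from_quat([q[1],q[2],q[3],q[0]]).as_matrix()
c=json.load(open("cmd.json"));
print(s["time_s"],s["eef_pos"].round(2),"psi",np.degrees(np.arctan2(m[1,2],m[0,2])).round(2),"F",s["force"].round(2),"Ftool(down,left,fwd)",(m.T@s["force"]).round(2),"T",s["wrist_torque"].round(3),"grip",round(s["grip_width"],4),"err tool",(m.T@(s["eef_pos"]-c["pos"])).round(2))
E
python3 st.py
```

```text
5.5 [441.28 147.94 171.59] psi -87.69 F [2.66 0.33 0.64] Ftool(down,left,fwd) [-0.64  2.68 -0.22] T [-0.    -0.51  -0.016] grip 0.0914 err tool [-0.1   0.28  0.02]
```

Emit:
move_arm --targets '[[[0.0,-0.008,0.004,0,0,0,0],[0.0,0,0,0,0,0,0],[0.0,0,0,0,0,0,0]]]'

```text
time_s: 5.8
eef_pos: [441.2, 148.0, 172.4]
ee_rot: [0.51, 0.489, 0.51, -0.49]
force: [0.5, -0.4, -1.9]
grip_width: 0.092
```

```bash
cat >> plan.py <<'E'
def apply(rws):
    c=load();pos=np.array(c["pos"]);R=Rn.from_quat(c["q"]).as_matrix()
    for r in rws:
        pos=pos+R@np.array(r[:3])*150;R=R@Rn.from_rotvec(np.radians(np.array(r[3:])*60)).as_matrix()
    json.dump({"pos":pos.tolist(),"q":Rn.from_matrix(R).as_quat().tolist()},open("cmd.json","w"))
E
python3 -c "
from plan import *
apply([[-.008,.004,0,0,0,0]])"; python3 st.py
```

```text
5.8 [441.25 147.98 172.39] psi -87.68 F [ 0.45 -0.38 -1.92] Ftool(down,left,fwd) [1.92 0.44 0.39] T [-0.019  0.034 -0.008] grip 0.0922 err tool [ 0.3  -0.35 -0.01]
```

Emit:
move_arm --targets '[[[0.0,0,0,0,0,0,0],[0.0,0,0,0,0,0,0],[0.0,0,0,0,0,0,0]]]'

```text
time_s: 6.1
eef_pos: [441.5, 148.0, 172.6]
ee_rot: [0.51, 0.49, 0.51, -0.49]
force: [-0.5, -0.1, -1.6]
grip_width: 0.094
```

```bash
python3 st.py
```

```text
6.1 [441.53 147.96 172.59] psi -87.69 F [-0.51 -0.07 -1.62] Ftool(down,left,fwd) [ 1.62 -0.51  0.05] T [ 0.045  0.001 -0.037] grip 0.0938 err tool [ 0.1  -0.07  0.02]
```

Emit:
move_arm --targets '[[[0.0,0,0.006,0,0,0,0],[0.0,0,0,0,0,0,0],[0.0,0,0,0,0,0,0]]]'

```text
time_s: 6.4
eef_pos: [442.5, 148.0, 172.6]
ee_rot: [0.51, 0.49, 0.51, -0.49]
force: [-1.2, 0.7, -0.9]
grip_width: 0.092
```

```bash
python3 -c "
from plan import *
apply([[0,.006,0,0,0,0]])"; python3 st.py
```

```text
6.4 [442.53 148.01 172.63] psi -87.69 F [-1.2   0.66 -0.95] Ftool(down,left,fwd) [ 0.95 -1.17 -0.71] T [ 0.038 -0.028 -0.012] grip 0.0924 err tool [0.06 0.03 0.01]
```

Emit:
move_arm --targets '[[[0.0,0,0.006,0,0,0,0],[0.0,0,0,0,0,0,0],[0.0,0,0,0,0,0,0]]]'

```text
time_s: 6.7
eef_pos: [443.4, 148.0, 172.6]
ee_rot: [0.51, 0.49, 0.51, -0.49]
force: [0.6, 0.5, -0.9]
grip_width: 0.089
```

```bash
python3 -c "
from plan import *
apply([[0,.006,0,0,0,0]])"; python3 st.py
```

```text
6.7 [443.44 148.04 172.64] psi -87.69 F [ 0.57  0.53 -0.91] Ftool(down,left,fwd) [ 0.91  0.59 -0.5 ] T [-0.01  -0.04  -0.011] grip 0.0894 err tool [0.05 0.04 0.02]
```

Emit:
move_arm --targets '[[[0.0,0,0.006,0,0,0,0],[0.0,0,0,0,0,0,0],[0.0,0,0,0,0,0,0]]]'

```text
time_s: 7.0
eef_pos: [443.9, 148.1, 172.6]
ee_rot: [0.51, 0.49, 0.51, -0.49]
force: [-4.2, 0.0, 0.8]
grip_width: 0.092
```

```bash
python3 -c "
from plan import *
apply([[0,.006,0,0,0,0]])"; python3 st.py
```

```text
7.0 [443.95 148.09 172.56] psi -87.69 F [-4.24  0.01  0.82] Ftool(down,left,fwd) [-0.81 -4.24 -0.18] T [-0.008  0.69   0.012] grip 0.092 err tool [ 0.13 -0.35 -0.01]
```

```bash
cat > go.py <<'E'
import sys
from plan import *
from rod import rod
from rig import ctrl
# usage: go.py n ds [dleft]
n=int(sys.argv[1]);ds=float(sys.argv[2]);dl=float(sys.argv[3]) if len(sys.argv)>3 else 0
p=np.load("p.npy");s,P,h=rod(p,0.5)
st=json.load(open("path.json"))
def pose(sc):
    k=np.linspace(-6,6,25);x=np.interp(sc+k,s,P[:,0]);y=np.interp(sc+k,s,P[:,1])
    # extrapolate beyond end not needed
    kk=np.linspace(-7,7,29);hh=np.interp(sc+kk,s,h).mean()
    return np.array([x.mean(),y.mean()]),np.degrees(hh)
sc=st["s"];c=np.array(st["c"])
_,ps=pose(sc);a=np.radians(ps);c=c+dl*np.array([-np.sin(a),np.cos(a)])
T=[]
for i in range(n):
    sc+=ds;q,ps=pose(sc);q=q+c*1.0;T.append((q[0],q[1],st["z"],ps+st.get("dpsi",0)))
rows(T,0.0)
json.dump({**st,"s":sc,"c":c.tolist()},open("path.json","w"));print("s",sc,"psi",round(ps,1),"c",c.round(2))
E
echo '{"s":50.0,"c":[0.57,0.0],"z":172.6}' > path.json
python3 go.py 5 1.5
```

```text
[[[0.0, 0.001, -0.011, 0.01, -0.001, 0.0, 0.0], [0.0, 0.0, 0.0, 0.01, 0.0, 0.0, 0.0], [0.0, 0.0, 0.0, 0.01, 0.0, 0.0, 0.0], [0.0, 0.0, 0.0, 0.01, 0.0, 0.0, 0.0], [0.0, 0.0, 0.0, 0.01, 0.0, 0.0, 0.0]]]
end [442.96 140.53 172.54]
s 57.5 psi -87.6 c [0.57 0.  ]
```

Emit:
move_arm --targets '[[[0.0,0.001,-0.011,0.01,-0.001,0,0],[0.0,0,0,0.01,0,0,0],[0.0,0,0,0.01,0,0,0],[0.0,0,0,0.01,0,0,0],[0.0,0,0,0.01,0,0,0]]]'

```text
time_s: 7.5
eef_pos: [443.1, 140.3, 172.5]
ee_rot: [0.51, 0.49, 0.51, -0.49]
force: [0.8, 0.5, -0.7]
grip_width: 0.089
```

```bash
python3 st.py; python3 go.py 5 2.5
```

```text
7.5 [443.09 140.33 172.52] psi -87.63 F [ 0.84  0.54 -0.69] Ftool(down,left,fwd) [ 0.69  0.86 -0.5 ] T [0.01  0.001 0.01 ] grip 0.0892 err tool [0.02 0.12 0.2 ]
[[[0.0, 0.0, 0.0, 0.017, 0.0, 0.0, 0.0], [0.0, 0.0, 0.0, 0.016, 0.0, 0.0, 0.0], [0.0, 0.0, 0.0, 0.017, 0.0, 0.0, 0.0], [0.0, 0.0, 0.0, 0.017, 0.0, 0.0, 0.0], [0.0, 0.0, 0.0, 0.016, 0.0, 0.0, 0.0]]]
end [443.47 128.09 172.54]
s 70.0 psi -87.6 c [0.57 0.  ]
```

Free-running, no contact force.

Emit:
move_arm --targets '[[[0.0,0,0,0.017,0,0,0],[0.0,0,0,0.016,0,0,0],[0.0,0,0,0.017,0,0,0],[0.0,0,0,0.017,0,0,0],[0.0,0,0,0.016,0,0,0]]]'

```text
time_s: 8.0
eef_pos: [443.5, 127.8, 172.5]
ee_rot: [0.51, 0.49, 0.51, -0.49]
force: [0.2, 0.1, -0.3]
grip_width: 0.09
```

```bash
python3 st.py; python3 go.py 5 2.0
```

```text
8.0 [443.52 127.83 172.51] psi -87.63 F [ 0.25  0.13 -0.31] Ftool(down,left,fwd) [ 0.31  0.25 -0.12] T [0.    0.054 0.054] grip 0.0902 err tool [0.03 0.03 0.26]
[[[0.0, 0.0, 0.0, 0.014, 0.0, 0.0, 0.0], [0.0, 0.0, 0.0, 0.013, 0.0, 0.0, 0.0], [0.0, 0.0, 0.0, 0.013, 0.0, 0.0, 0.0], [0.0, 0.0, 0.0, 0.014, 0.0, 0.0, 0.0], [0.0, 0.0, 0.0, 0.013, -0.004, 0.0, 0.0]]]
end [443.89 118.05 172.54]
s 80.0 psi -87.4 c [0.57 0.  ]
```

Emit:
move_arm --targets '[[[0.0,0,0,0.014,0,0,0],[0.0,0,0,0.013,0,0,0],[0.0,0,0,0.013,0,0,0],[0.0,0,0,0.014,0,0,0],[0.0,0,0,0.013,-0.004,0,0]]]'

```text
time_s: 8.5
eef_pos: [443.9, 117.9, 172.5]
ee_rot: [0.511, 0.488, 0.511, -0.488]
force: [-0.3, 0.1, -1.3]
grip_width: 0.088
```

```bash
python3 st.py; python3 go.py 5 1.6
```

```text
8.5 [443.91 117.87 172.49] psi -87.38 F [-0.28  0.06 -1.26] Ftool(down,left,fwd) [ 1.26 -0.28 -0.07] T [0.031 0.024 0.063] grip 0.0884 err tool [0.05 0.01 0.18]
[[[0.0, 0.0, 0.0, 0.011, -0.007, 0.0, 0.0], [0.0, 0.0, 0.0, 0.01, -0.011, 0.0, 0.0], [0.0, 0.0, 0.0, 0.011, -0.015, 0.0, 0.0], [0.0, 0.0, 0.0, 0.011, -0.019, 0.0, 0.0], [0.0, 0.0, 0.0, 0.01, -0.022, 0.0, 0.0]]]
end [444.43 110.12 172.54]
s 87.99999999999997 psi -82.9 c [0.57 0.  ]
```

Emit:
move_arm --targets '[[[0.0,0,0,0.011,-0.007,0,0],[0.0,0,0,0.01,-0.011,0,0],[0.0,0,0,0.011,-0.015,0,0],[0.0,0,0,0.011,-0.019,0,0],[0.0,0,0,0.01,-0.022,0,0]]]'

```text
time_s: 9.0
eef_pos: [444.5, 110.0, 172.5]
ee_rot: [0.53, 0.468, 0.53, -0.468]
force: [0.6, 0.5, -0.6]
grip_width: 0.093
```

```bash
python3 st.py; python3 go.py 4 1.6
```

```text
9.0 [444.47 110.   172.51] psi -82.84 F [ 0.63  0.53 -0.58] Ftool(down,left,fwd) [ 0.58  0.69 -0.45] T [0.017 0.02  0.044] grip 0.0928 err tool [0.03 0.02 0.13]
[[[0.0, 0.0, 0.0, 0.011, -0.027, 0.0, 0.0], [0.0, 0.0, 0.0, 0.011, -0.03, 0.0, 0.0], [0.0, 0.0, 0.0, 0.01, -0.034, 0.0, 0.0], [0.0, 0.0, 0.0, 0.011, -0.034, 0.0, 0.0]]]
end [445.51 103.76 172.54]
s 94.39999999999995 psi -75.4 c [0.57 0.  ]
```

Emit:
move_arm --targets '[[[0.0,0,0,0.011,-0.027,0,0],[0.0,0,0,0.011,-0.03,0,0],[0.0,0,0,0.01,-0.034,0,0],[0.0,0,0,0.011,-0.034,0,0]]]'

```text
time_s: 9.4
eef_pos: [445.5, 103.6, 172.5]
ee_rot: [0.56, 0.432, 0.56, -0.432]
force: [-1.0, -0.5, -1.1]
grip_width: 0.093
```

```bash
python3 st.py; python3 go.py 5 1.6
```

```text
9.4 [445.54 103.65 172.5 ] psi -75.3 F [-0.97 -0.5  -1.11] Ftool(down,left,fwd) [ 1.11 -1.06  0.23] T [ 0.029 -0.042  0.003] grip 0.0934 err tool [ 0.04 -0.    0.12]
[[[0.0, 0.0, 0.001, 0.011, -0.035, 0.0, 0.0], [0.0, 0.0, 0.0, 0.01, -0.035, 0.0, 0.0], [0.0, 0.0, 0.0, 0.011, -0.033, 0.0, 0.0], [0.0, 0.0, 0.0, 0.01, -0.029, 0.0, 0.0], [0.0, 0.0, 0.0, 0.011, -0.026, 0.0, 0.0]]]
end [448.2   96.28 172.54]
s 102.39999999999992 psi -66.0 c [0.57 0.  ]
```

Emit:
move_arm --targets '[[[0.0,0,0.001,0.011,-0.035,0,0],[0.0,0,0,0.01,-0.035,0,0],[0.0,0,0,0.011,-0.033,0,0],[0.0,0,0,0.01,-0.029,0,0],[0.0,0,0,0.011,-0.026,0,0]]]'

```text
time_s: 9.9
eef_pos: [448.2, 96.1, 172.5]
ee_rot: [0.594, 0.384, 0.594, -0.384]
force: [0.8, -0.0, -0.6]
grip_width: 0.093
```

```bash
python3 st.py; python3 go.py 5 1.6
```

```text
9.9 [448.23  96.15 172.49] psi -65.84 F [ 0.83 -0.02 -0.62] Ftool(down,left,fwd) [0.62 0.74 0.36] T [-0.022 -0.015 -0.016] grip 0.0933 err tool [ 0.04 -0.02  0.13]
[[[0.0, 0.0, 0.001, 0.011, -0.021, 0.0, 0.0], [0.0, 0.0, 0.0, 0.01, -0.018, 0.0, 0.0], [0.0, 0.0, 0.0, 0.011, -0.014, 0.0, 0.0], [0.0, 0.0, 0.0, 0.011, -0.01, 0.0, 0.0], [0.0, 0.0, 0.0, 0.01, -0.007, 0.0, 0.0]]]
end [451.83  89.2  172.54]
s 110.39999999999989 psi -61.8 c [0.57 0.  ]
```

Emit:
move_arm --targets '[[[0.0,0,0.001,0.011,-0.021,0,0],[0.0,0,0,0.01,-0.018,0,0],[0.0,0,0,0.011,-0.014,0,0],[0.0,0,0,0.011,-0.01,0,0],[0.0,0,0,0.01,-0.007,0,0]]]'

```text
time_s: 10.4
eef_pos: [451.9, 89.1, 172.5]
ee_rot: [0.607, 0.363, 0.607, -0.363]
force: [-0.4, -1.4, -1.8]
grip_width: 0.092
```

```bash
python3 st.py; python3 go.py 5 2.0
```

```text
10.4 [451.91  89.05 172.5 ] psi -61.73 F [-0.42 -1.41 -1.83] Ftool(down,left,fwd) [ 1.83 -1.04  1.04] T [-0.006 -0.002 -0.006] grip 0.0919 err tool [ 0.04 -0.    0.17]
[[[0.0, 0.0, 0.0, 0.014, -0.002, 0.0, 0.0], [0.0, 0.0, 0.0, 0.013, 0.0, 0.0, 0.0], [0.0, 0.0, 0.0, 0.013, 0.0, 0.0, 0.0], [0.0, 0.0, 0.0, 0.014, 0.0, 0.0, 0.0], [0.0, 0.0, 0.0, 0.013, 0.0, 0.0, 0.0]]]
end [456.6   80.36 172.54]
s 120.39999999999989 psi -61.6 c [0.57 0.  ]
```

Emit:
move_arm --targets '[[[0.0,0,0,0.014,-0.002,0,0],[0.0,0,0,0.013,0,0,0],[0.0,0,0,0.013,0,0,0],[0.0,0,0,0.014,0,0,0],[0.0,0,0,0.013,0,0,0]]]'

```text
time_s: 10.9
eef_pos: [456.7, 80.2, 172.5]
ee_rot: [0.607, 0.362, 0.607, -0.362]
force: [-0.1, -0.4, -0.9]
grip_width: 0.091
```

```bash
python3 st.py; python3 go.py 5 2.2;python3 look.py d; python3 st.py
```

```text
10.9 [456.7   80.18 172.5 ] psi -61.65 F [-0.07 -0.36 -0.87] Ftool(down,left,fwd) [ 0.87 -0.23  0.28] T [-0.025  0.009 -0.016] grip 0.0905 err tool [0.04 0.   0.2 ]
[[[0.0, 0.0, 0.0, 0.015, 0.0, 0.0, 0.0], [0.0, 0.0, 0.0, 0.014, 0.0, 0.0, 0.0], [0.0, 0.0, 0.0, 0.015, 0.0, 0.0, 0.0], [0.0, 0.0, 0.0, 0.015, 0.0, 0.0, 0.0], [0.0, 0.0, 0.0, 0.014, 0.0, 0.0, 0.0]]]
end [461.8   70.72 172.54]
s 131.3999999999999 psi -61.6 c [0.57 0.  ]
11.0 [456.74  80.13 172.5 ] psi -61.66 [ 1.e-04 -0.e+00 -1.e+00] [-0.09 -0.12 -1.31] [ 0.002 -0.004  0.043] 0.09339126847041022 [-0.08   0.237  1.76  -0.     1.144 -0.574]
11.0 [456.74  80.13 172.5 ] psi -61.66 F [-0.09 -0.12 -1.31] Ftool(down,left,fwd) [ 1.31 -0.14  0.07] T [ 0.002 -0.004  0.043] grip 0.0934 err tool [  0.03   0.02 -10.69]
```

View pics/side_d.png

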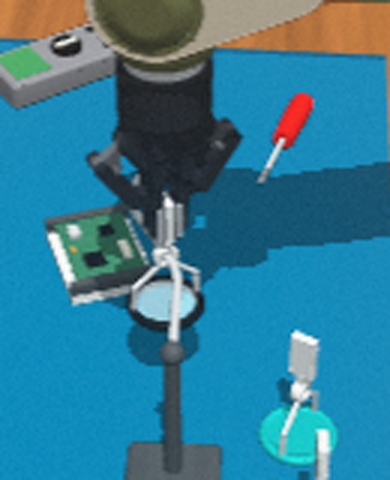

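The side view shows the collar (about 163,257) on the rod past the first bend, with the tab upright in the fingers.

Emit:
move_arm --targets '[[[0.0,0,0,0.015,0,0,0],[0.0,0,0,0.014,0,0,0],[0.0,0,0,0.015,0,0,0],[0.0,0,0,0.015,0,0,0],[0.0,0,0,0.014,0,0,0]]]'

```text
time_s: 11.5
eef_pos: [461.9, 70.5, 172.5]
ee_rot: [0.607, 0.362, 0.607, -0.362]
force: [0.2, -0.8, -1.4]
grip_width: 0.092
```

```bash
python3 st.py; python3 go.py 5 2.0
```

```text
11.5 [461.93  70.52 172.51] psi -61.65 F [ 0.22 -0.85 -1.43] Ftool(down,left,fwd) [ 1.43 -0.21  0.85] T [ 0.023 -0.028  0.005] grip 0.0915 err tool [0.03 0.01 0.24]
[[[0.0, 0.0, 0.0, 0.014, 0.0, 0.0, 0.0], [0.0, 0.0, 0.0, 0.013, 0.0, 0.0, 0.0], [0.0, 0.0, 0.0, 0.013, 0.0, 0.0, 0.0], [0.0, 0.0, 0.0, 0.014, -0.007, 0.0, 0.0], [0.0, 0.0, 0.0, 0.013, -0.009, 0.0, 0.0]]]
end [466.59  61.88 172.54]
s 141.3999999999999 psi -60.7 c [0.57 0.  ]
```

Emit:
move_arm --targets '[[[0.0,0,0,0.014,0,0,0],[0.0,0,0,0.013,0,0,0],[0.0,0,0,0.013,0,0,0],[0.0,0,0,0.014,-0.007,0,0],[0.0,0,0,0.013,-0.009,0,0]]]'

```text
time_s: 12.0
eef_pos: [466.7, 61.7, 172.5]
ee_rot: [0.61, 0.357, 0.61, -0.357]
force: [0.4, 0.3, -2.0]
grip_width: 0.085
```

```bash
python3 st.py; python3 go.py 5 2.0
```

```text
12.0 [466.68  61.72 172.48] psi -60.65 F [ 0.39  0.33 -2.  ] Ftool(down,left,fwd) [ 2.   0.5 -0.1] T [ 0.009 -0.016 -0.074] grip 0.0849 err tool [0.05 0.   0.19]
[[[0.0, 0.0, 0.0, 0.013, -0.01, 0.0, 0.0], [0.0, 0.0, 0.0, 0.014, -0.01, 0.0, 0.0], [0.0, 0.0, 0.0, 0.013, -0.009, 0.0, 0.0], [0.0, 0.0, 0.0, 0.013, -0.01, 0.0, 0.0], [0.0, 0.0, 0.001, 0.014, -0.01, 0.0, 0.0]]]
end [471.82  53.3  172.54]
s 151.3999999999999 psi -57.8 c [0.57 0.  ]
```

Emit:
move_arm --targets '[[[0.0,0,0,0.013,-0.01,0,0],[0.0,0,0,0.014,-0.01,0,0],[0.0,0,0,0.013,-0.009,0,0],[0.0,0,0,0.013,-0.01,0,0],[0.0,0,0.001,0.014,-0.01,0,0]]]'

```text
time_s: 12.5
eef_pos: [471.9, 53.2, 172.5]
ee_rot: [0.619, 0.341, 0.619, -0.341]
force: [1.5, 0.3, -1.4]
grip_width: 0.087
```

```bash
python3 st.py; python3 go.py 5 2.2
```

```text
12.5 [471.93  53.16 172.51] psi -57.7 F [ 1.51  0.29 -1.43] Ftool(down,left,fwd) [1.43 1.44 0.56] T [-0.001  0.047 -0.005] grip 0.0873 err tool [0.03 0.02 0.18]
[[[0.0, 0.0, 0.0, 0.014, -0.006, 0.0, 0.0], [0.0, 0.0, 0.0, 0.015, 0.0, 0.0, 0.0], [0.0, 0.0, 0.0, 0.015, 0.0, 0.0, 0.0], [0.0, 0.0, 0.0, 0.014, 0.0, 0.0, 0.0], [0.0, 0.0, 0.0, 0.015, 0.0, 0.0, 0.0]]]
end [477.71  44.07 172.54]
s 162.39999999999984 psi -57.4 c [0.57 0.  ]
```

Emit:
move_arm --targets '[[[0.0,0,0,0.014,-0.006,0,0],[0.0,0,0,0.015,0,0,0],[0.0,0,0,0.015,0,0,0],[0.0,0,0,0.014,0,0,0],[0.0,0,0,0.015,0,0,0]]]'

```text
time_s: 13.0
eef_pos: [477.8, 43.9, 172.5]
ee_rot: [0.62, 0.34, 0.62, -0.34]
force: [0.2, 0.1, -1.8]
grip_width: 0.089
```

```bash
python3 st.py; python3 go.py 5 2.0
```

```text
13.0 [477.81  43.92 172.5 ] psi -57.39 F [ 0.22  0.09 -1.79] Ftool(down,left,fwd) [1.79 0.23 0.04] T [-0.006  0.008 -0.006] grip 0.0893 err tool [0.04 0.01 0.19]
[[[0.0, 0.0, 0.0, 0.013, 0.0, 0.0, 0.0], [0.0, 0.0, 0.0, 0.014, 0.0, 0.0, 0.0], [0.0, 0.0, 0.0, 0.013, 0.0, 0.0, 0.0], [0.0, 0.0, 0.0, 0.013, 0.0, 0.0, 0.0], [0.0, 0.0, 0.0, 0.014, 0.0, 0.0, 0.0]]]
end [483.12  35.61 172.54]
s 172.39999999999984 psi -57.4 c [0.57 0.  ]
```

Emit:
move_arm --targets '[[[0.0,0,0,0.013,0,0,0],[0.0,0,0,0.014,0,0,0],[0.0,0,0,0.013,0,0,0],[0.0,0,0,0.013,0,0,0],[0.0,0,0,0.014,0,0,0]]]'

```text
time_s: 13.5
eef_pos: [483.2, 35.5, 172.5]
ee_rot: [0.62, 0.339, 0.62, -0.339]
force: [0.1, -0.6, -1.4]
grip_width: 0.09
```

```bash
python3 st.py
```

```text
13.5 [483.21  35.48 172.5 ] psi -57.38 F [ 0.09 -0.64 -1.43] Ftool(down,left,fwd) [ 1.43 -0.26  0.59] T [-0.017 -0.057  0.029] grip 0.0901 err tool [0.03 0.   0.15]
```

Emit:
move_arm --targets '[[[0.0,0,0.006,0,0,0,0],[0.0,0,0,0,0,0,0],[0.0,0,0,0,0,0,0]]]'

```text
time_s: 13.8
eef_pos: [483.9, 36.2, 172.5]
ee_rot: [0.62, 0.339, 0.62, -0.339]
force: [-0.5, -0.2, -1.2]
grip_width: 0.094
```

```bash
python3 st.py
```

```text
13.8 [483.87  36.17 172.49] psi -57.38 F [-0.55 -0.19 -1.23] Ftool(down,left,fwd) [ 1.23 -0.56 -0.14] T [-0.024  0.03  -0.041] grip 0.094 err tool [ 0.05  0.94 -0.07]
```

Emit:
move_arm --targets '[[[0.0,0,-0.006,0,0,0,0],[0.0,0,-0.006,0,0,0,0],[0.0,0,0,0,0,0,0],[0.0,0,0,0,0,0,0]]]'

```text
time_s: 14.2
eef_pos: [482.4, 35.1, 172.5]
ee_rot: [0.62, 0.34, 0.62, -0.34]
force: [-0.1, -0.9, -1.9]
grip_width: 0.094
```

```bash
python3 st.py
```

```text
14.2 [482.37  35.1  172.52] psi -57.39 F [-0.13 -0.88 -1.93] Ftool(down,left,fwd) [ 1.93 -0.58  0.67] T [ 0.035 -0.004  0.007] grip 0.0939 err tool [ 0.01 -0.91  0.02]
```

Free on both sides by 0.9 mm, so the path is centred. On to the second sharp bend.

```bash
python3 -c "
from plan import *
apply([[0,-.006,0,0,0,0]])"; python3 go.py 5 1.8
```

```text
[[[0.0, 0.0, 0.006, 0.012, 0.0, 0.0, 0.0], [0.0, 0.0, 0.0, 0.012, 0.0, 0.0, 0.0], [0.0, 0.0, 0.0, 0.012, 0.0, 0.0, 0.0], [0.0, 0.0, 0.0, 0.012, 0.027, 0.0, 0.0], [0.0, 0.0, 0.0, 0.012, 0.051, 0.0, 0.0]]]
end [487.93  28.   172.53]
s 181.3999999999999 psi -62.1 c [0.57 0.  ]
```

Emit:
move_arm --targets '[[[0.0,0,0.006,0.012,0,0,0],[0.0,0,0,0.012,0,0,0],[0.0,0,0,0.012,0,0,0],[0.0,0,0,0.012,0.027,0,0],[0.0,0,0,0.012,0.051,0,0]]]'

```text
time_s: 14.7
eef_pos: [488.0, 27.8, 172.5]
ee_rot: [0.605, 0.365, 0.605, -0.365]
force: [-0.1, -0.2, -1.9]
grip_width: 0.09
```

```bash
python3 st.py; python3 go.py 4 1.4
```

```text
14.7 [488.05  27.82 172.46] psi -62.23 F [-0.05 -0.23 -1.89] Ftool(down,left,fwd) [ 1.89 -0.16  0.18] T [-0.007  0.036 -0.008] grip 0.0903 err tool [0.08 0.02 0.21]
[[[0.0, 0.0, 0.0, 0.009, 0.041, 0.0, 0.0], [0.0, 0.0, -0.001, 0.009, 0.041, 0.0, 0.0], [0.0, 0.0, 0.0, 0.009, 0.041, 0.0, 0.0], [0.0, 0.0, 0.0, 0.009, 0.041, 0.0, 0.0]]]
end [490.01  23.02 172.53]
s 186.99999999999991 psi -71.9 c [0.57 0.  ]
```

Emit:
move_arm --targets '[[[0.0,0,0,0.009,0.041,0,0],[0.0,0,-0.001,0.009,0.041,0,0],[0.0,0,0,0.009,0.041,0,0],[0.0,0,0,0.009,0.041,0,0]]]'

```text
time_s: 15.1
eef_pos: [490.1, 22.8, 172.5]
ee_rot: [0.572, 0.416, 0.572, -0.416]
force: [0.4, 0.7, -1.7]
grip_width: 0.088
```

```bash
python3 st.py; python3 go.py 4 1.4
```

```text
15.1 [490.1   22.84 172.46] psi -72.09 F [ 0.35  0.68 -1.67] Ftool(down,left,fwd) [ 1.67  0.54 -0.54] T [0.009 0.014 0.03 ] grip 0.0879 err tool [0.07 0.03 0.2 ]
[[[0.0, 0.0, 0.0, 0.009, 0.04, 0.0, 0.0], [0.0, 0.0, -0.001, 0.009, 0.041, 0.0, 0.0], [0.0, 0.0, 0.0, 0.01, 0.041, 0.0, 0.0], [0.0, 0.0, 0.0, 0.009, 0.042, 0.0, 0.0]]]
end [491.25  17.61 172.53]
s 192.59999999999994 psi -81.7 c [0.57 0.  ]
```

Emit:
move_arm --targets '[[[0.0,0,0,0.009,0.04,0,0],[0.0,0,-0.001,0.009,0.041,0,0],[0.0,0,0,0.01,0.041,0,0],[0.0,0,0,0.009,0.042,0,0]]]'

```text
time_s: 15.5
eef_pos: [491.3, 17.4, 172.5]
ee_rot: [0.534, 0.464, 0.534, -0.464]
force: [-0.9, 0.3, -0.6]
grip_width: 0.09
```

```bash
python3 st.py; python3 go.py 5 2
```

```text
15.5 [491.34  17.42 172.5 ] psi -81.93 F [-0.86  0.31 -0.64] Ftool(down,left,fwd) [ 0.64 -0.81 -0.42] T [-0.002  0.004 -0.032] grip 0.0903 err tool [0.04 0.06 0.2 ]
[[[0.0, 0.0, -0.001, 0.013, 0.017, 0.0, 0.0], [0.0, 0.0, 0.0, 0.014, 0.0, 0.0, 0.0], [0.0, 0.0, 0.0, 0.013, 0.0, 0.0, 0.0], [0.0, 0.0, 0.0, 0.013, 0.0, 0.0, 0.0], [0.0, 0.0, 0.0, 0.014, 0.0, 0.0, 0.0]]]
end [492.4    7.62 172.53]
s 202.59999999999994 psi -82.8 c [0.57 0.  ]
```

Smooth round it.

Emit:
move_arm --targets '[[[0.0,0,-0.001,0.013,0.017,0,0],[0.0,0,0,0.014,0,0,0],[0.0,0,0,0.013,0,0,0],[0.0,0,0,0.013,0,0,0],[0.0,0,0,0.014,0,0,0]]]'

```text
time_s: 16.0
eef_pos: [492.4, 7.4, 172.5]
ee_rot: [0.531, 0.467, 0.531, -0.467]
force: [-0.1, 0.1, -1.8]
grip_width: 0.093
```

```bash
python3 st.py; python3 go.py 4 1.8
```

```text
16.0 [492.43   7.42 172.48] psi -82.76 F [-0.13  0.08 -1.84] Ftool(down,left,fwd) [ 1.84 -0.12 -0.1 ] T [-0.011  0.016  0.017] grip 0.0933 err tool [0.05 0.   0.2 ]
[[[0.0, 0.0, 0.0, 0.012, 0.0, 0.0, 0.0], [0.0, 0.0, 0.0, 0.012, 0.0, 0.0, 0.0], [0.0, 0.0, 0.0, 0.012, 0.0, 0.0, 0.0], [0.0, 0.0, 0.0, 0.012, 0.001, 0.0, 0.0]]]
end [4.9330e+02 4.8000e-01 1.7253e+02]
s 209.79999999999998 psi -82.8 c [0.57 0.  ]
```

Emit:
move_arm --targets '[[[0.0,0,0,0.012,0,0,0],[0.0,0,0,0.012,0,0,0],[0.0,0,0,0.012,0,0,0],[0.0,0,0,0.012,0.001,0,0]]]'

```text
time_s: 16.4
eef_pos: [493.3, 0.3, 172.5]
ee_rot: [0.53, 0.468, 0.53, -0.468]
force: [-0.3, -0.5, -0.7]
grip_width: 0.091
```

```bash
python3 st.py; python3 go.py 5 1.6
```

```text
16.4 [4.9332e+02 3.4000e-01 1.7250e+02] psi -82.83 F [-0.29 -0.49 -0.72] Ftool(down,left,fwd) [ 0.72 -0.34  0.45] T [-0.025  0.005 -0.045] grip 0.0911 err tool [0.04 0.   0.14]
[[[0.0, 0.0, 0.0, 0.01, 0.005, 0.0, 0.0], [0.0, 0.0, 0.0, 0.011, 0.01, 0.0, 0.0], [0.0, 0.0, 0.0, 0.011, 0.015, 0.0, 0.0], [0.0, 0.0, 0.0, 0.01, 0.021, 0.0, 0.0], [0.0, 0.0, 0.0, 0.011, 0.025, 0.0, 0.0]]]
end [494.13  -7.43 172.53]
s 217.79999999999995 psi -87.4 c [0.57 0.  ]
```

Emit:
move_arm --targets '[[[0.0,0,0,0.01,0.005,0,0],[0.0,0,0,0.011,0.01,0,0],[0.0,0,0,0.011,0.015,0,0],[0.0,0,0,0.01,0.021,0,0],[0.0,0,0,0.011,0.025,0,0]]]'

```text
time_s: 16.9
eef_pos: [494.2, -7.6, 172.5]
ee_rot: [0.511, 0.489, 0.511, -0.489]
force: [0.1, -0.6, -1.1]
grip_width: 0.087
```

```bash
python3 st.py; python3 go.py 4 1.6
```

```text
16.9 [494.17  -7.59 172.52] psi -87.51 F [ 0.13 -0.57 -1.14] Ftool(down,left,fwd) [1.14 0.1  0.57] T [-0.026  0.007 -0.003] grip 0.0873 err tool [0.02 0.04 0.16]
[[[0.0, 0.0, 0.0, 0.011, 0.031, 0.0, 0.0], [0.0, 0.0, 0.0, 0.01, 0.035, 0.0, 0.0], [0.0, 0.0, 0.0, 0.011, 0.041, 0.0, 0.0], [0.0, 0.0, 0.0, 0.01, 0.046, 0.0, 0.0]]]
end [494.08 -13.72 172.53]
s 224.19999999999993 psi -96.6 c [0.57 0.  ]
```

Emit:
move_arm --targets '[[[0.0,0,0,0.011,0.031,0,0],[0.0,0,0,0.01,0.035,0,0],[0.0,0,0,0.011,0.041,0,0],[0.0,0,0,0.01,0.046,0,0]]]'

```text
time_s: 17.3
eef_pos: [494.1, -13.9, 172.5]
ee_rot: [0.47, 0.529, 0.47, -0.529]
force: [0.5, 0.3, -1.7]
grip_width: 0.088
```

```bash
python3 st.py; python3 go.py 4 1.5
```

```text
17.3 [494.1  -13.9  172.49] psi -96.76 F [ 0.51  0.3  -1.75] Ftool(down,left,fwd) [ 1.75  0.47 -0.35] T [-0.033 -0.063 -0.037] grip 0.0881 err tool [0.04 0.03 0.17]
[[[0.0, 0.0, -0.001, 0.01, 0.043, 0.0, 0.0], [0.0, 0.0, 0.0, 0.01, 0.044, 0.0, 0.0], [0.0, 0.0, 0.0, 0.01, 0.044, 0.0, 0.0], [0.0, 0.0, 0.0, 0.01, 0.042, 0.0, 0.0]]]
end [492.85 -19.6  172.53]
s 230.19999999999993 psi -106.9 c [0.57 0.  ]
```

Emit:
move_arm --targets '[[[0.0,0,-0.001,0.01,0.043,0,0],[0.0,0,0,0.01,0.044,0,0],[0.0,0,0,0.01,0.044,0,0],[0.0,0,0,0.01,0.042,0,0]]]'

```text
time_s: 17.7
eef_pos: [492.8, -19.7, 172.5]
ee_rot: [-0.42, -0.569, -0.42, 0.569]
force: [0.4, 0.2, -1.0]
grip_width: 0.095
```

```bash
python3 st.py; python3 go.py 4 1.5
```

```text
17.7 [492.84 -19.74 172.48] psi -107.14 F [ 0.41  0.21 -0.96] Ftool(down,left,fwd) [ 0.96  0.33 -0.32] T [-0.043 -0.02   0.001] grip 0.0947 err tool [0.05 0.04 0.13]
[[[0.0, 0.0, 0.0, 0.01, 0.037, 0.0, 0.0], [0.0, 0.0, -0.001, 0.01, 0.034, 0.0, 0.0], [0.0, 0.0, 0.0, 0.01, 0.028, 0.0, 0.0], [0.0, 0.0, 0.0, 0.01, 0.025, 0.0, 0.0]]]
end [490.65 -25.18 172.53]
s 236.19999999999993 psi -114.4 c [0.57 0.  ]
```

Emit:
move_arm --targets '[[[0.0,0,0,0.01,0.037,0,0],[0.0,0,-0.001,0.01,0.034,0,0],[0.0,0,0,0.01,0.028,0,0],[0.0,0,0,0.01,0.025,0,0]]]'

```text
time_s: 18.1
eef_pos: [490.6, -25.3, 172.5]
ee_rot: [-0.382, -0.595, -0.382, 0.595]
force: [0.2, -0.2, -1.7]
grip_width: 0.09
```

```bash
python3 st.py; python3 go.py 4 1.6
```

```text
18.1 [490.61 -25.32 172.49] psi -114.52 F [ 0.25 -0.2  -1.66] Ftool(down,left,fwd) [1.66 0.31 0.08] T [ 0.028 -0.022  0.01 ] grip 0.0902 err tool [0.04 0.02 0.14]
[[[0.0, 0.0, 0.0, 0.011, 0.021, 0.0, 0.0], [0.0, 0.0, -0.001, 0.01, 0.015, 0.0, 0.0], [0.0, 0.0, 0.0, 0.011, 0.011, 0.0, 0.0], [0.0, 0.0, 0.0, 0.011, 0.006, 0.0, 0.0]]]
end [487.69 -30.91 172.53]
s 242.5999999999999 psi -117.5 c [0.57 0.  ]
```

Emit:
move_arm --targets '[[[0.0,0,0,0.011,0.021,0,0],[0.0,0,-0.001,0.01,0.015,0,0],[0.0,0,0,0.011,0.011,0,0],[0.0,0,0,0.011,0.006,0,0]]]'

```text
time_s: 18.5
eef_pos: [487.6, -31.0, 172.5]
ee_rot: [0.366, 0.605, 0.366, -0.605]
force: [0.4, 0.1, -1.1]
grip_width: 0.092
```

```bash
python3 st.py; python3 go.py 5 2
```

```text
18.5 [487.63 -31.04 172.5 ] psi -117.6 F [ 0.45  0.11 -1.07] Ftool(down,left,fwd) [ 1.07  0.35 -0.3 ] T [ 0.013 -0.017 -0.038] grip 0.0924 err tool [0.03 0.01 0.14]
[[[0.0, 0.0, 0.0, 0.013, 0.0, 0.0, 0.0], [0.0, 0.0, 0.0, 0.013, 0.0, 0.0, 0.0], [0.0, 0.0, 0.0, 0.014, 0.0, 0.0, 0.0], [0.0, 0.0, 0.0, 0.013, 0.0, 0.0, 0.0], [0.0, 0.0, 0.0, 0.013, 0.0, 0.0, 0.0]]]
end [483.11 -39.69 172.53]
s 252.5999999999999 psi -117.6 c [0.57 0.  ]
```

Emit:
move_arm --targets '[[[0.0,0,0,0.013,0,0,0],[0.0,0,0,0.013,0,0,0],[0.0,0,0,0.014,0,0,0],[0.0,0,0,0.013,0,0,0],[0.0,0,0,0.013,0,0,0]]]'

```text
time_s: 19.0
eef_pos: [483.0, -39.9, 172.5]
ee_rot: [0.366, 0.605, 0.366, -0.605]
force: [-0.6, -0.6, -2.1]
grip_width: 0.092
```

```bash
python3 st.py; python3 look.py e
```

```text
19.0 [483.05 -39.85 172.52] psi -117.57 F [-0.56 -0.56 -2.09] Ftool(down,left,fwd) [ 2.09 -0.24  0.75] T [-0.034  0.01  -0.019] grip 0.0924 err tool [0.01 0.02 0.17]
19.1 [483.03 -39.89 172.49] psi -117.58 [-1.e-04 -0.e+00 -1.e+00] [-0.26 -0.72 -1.6 ] [ 0.006 -0.066  0.003] 0.08879475741794315 [-0.325  0.282  1.702 -0.     1.158  0.157]
```

View pics/side_e.png

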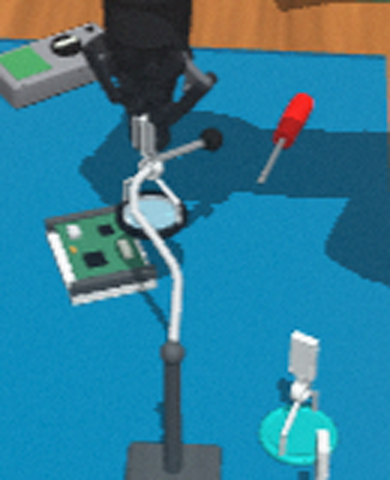

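Emit:
move_arm --targets '[[[0.0,0,0.006,0,0,0,0],[0.0,0,0,0,0,0,0],[0.0,0,0,0,0,0,0]]]'

```text
time_s: 19.4
eef_pos: [484.0, -40.1, 172.5]
ee_rot: [0.366, 0.605, 0.366, -0.605]
force: [0.4, 0.1, -1.3]
grip_width: 0.095
```

```bash
python3 st.py
```

```text
19.4 [483.96 -40.09 172.48] psi -117.57 F [ 0.38  0.05 -1.27] Ftool(down,left,fwd) [ 1.27  0.31 -0.22] T [0.001 0.041 0.016] grip 0.0948 err tool [ 0.05  0.94 -0.04]
```

Emit:
move_arm --targets '[[[0.0,0,-0.006,0,0,0,0],[0.0,0,-0.006,0,0,0,0],[0.0,0,0,0,0,0,0],[0.0,0,0,0,0,0,0]]]'

```text
time_s: 19.8
eef_pos: [482.3, -39.3, 172.5]
ee_rot: [0.367, 0.605, 0.366, -0.605]
force: [0.8, -0.3, -1.6]
grip_width: 0.096
```

```bash
python3 st.py
```

```text
19.8 [482.31 -39.27 172.51] psi -117.56 F [ 0.77 -0.33 -1.6 ] Ftool(down,left,fwd) [ 1.6   0.84 -0.06] T [ 0.017  0.009 -0.014] grip 0.0958 err tool [ 0.02 -0.91 -0.01]
```

The side view shows the collar past the right-hand bend (about 150,170) with only the last kink ahead. Play is again free on both sides.

```bash
python3 -c "
from plan import *
apply([[0,-.006,0,0,0,0]])"; python3 go.py 5 2
```

```text
[[[0.0, 0.0, 0.006, 0.014, 0.0, 0.0, 0.0], [0.0, 0.0, 0.0, 0.013, 0.0, 0.0, 0.0], [0.0, 0.0, 0.0, 0.013, 0.0, 0.0, 0.0], [0.0, 0.0, 0.0, 0.014, 0.0, 0.0, 0.0], [0.0, 0.0, 0.0, 0.013, 0.0, 0.0, 0.0]]]
end [478.46 -48.6  172.53]
s 262.5999999999999 psi -117.6 c [0.57 0.  ]
```

Emit:
move_arm --targets '[[[0.0,0,0.006,0.014,0,0,0],[0.0,0,0,0.013,0,0,0],[0.0,0,0,0.013,0,0,0],[0.0,0,0,0.014,0,0,0],[0.0,0,0,0.013,0,0,0]]]'

```text
time_s: 20.3
eef_pos: [478.4, -48.8, 172.5]
ee_rot: [0.366, 0.605, 0.366, -0.605]
force: [0.1, 0.3, -1.5]
grip_width: 0.091
```

```bash
python3 st.py; python3 go.py 4 1.4
```

```text
20.3 [478.37 -48.81 172.51] psi -117.57 F [ 0.13  0.32 -1.49] Ftool(down,left,fwd) [ 1.49 -0.03 -0.35] T [-0.028  0.056  0.011] grip 0.0909 err tool [0.02 0.02 0.23]
[[[0.0, 0.0, 0.0, 0.009, 0.0, 0.0, 0.0], [0.0, 0.0, 0.0, 0.01, 0.033, 0.0, 0.0], [0.0, 0.0, 0.0, 0.009, 0.041, 0.0, 0.0], [0.0, 0.0, 0.0, 0.009, 0.041, 0.0, 0.0]]]
end [475.76 -53.44 172.53]
s 268.1999999999998 psi -124.5 c [0.57 0.  ]
```

Emit:
move_arm --targets '[[[0.0,0,0,0.009,0,0,0],[0.0,0,0,0.01,0.033,0,0],[0.0,0,0,0.009,0.041,0,0],[0.0,0,0,0.009,0.041,0,0]]]'

```text
time_s: 20.7
eef_pos: [475.7, -53.6, 172.5]
ee_rot: [-0.329, -0.626, -0.329, 0.626]
force: [0.2, -0.7, -1.4]
grip_width: 0.089
```

```bash
python3 st.py; python3 go.py 4 1.4
```

```text
20.7 [475.71 -53.58 172.49] psi -124.57 F [ 0.18 -0.73 -1.36] Ftool(down,left,fwd) [1.36 0.56 0.5 ] T [-0.001  0.001 -0.001] grip 0.0895 err tool [0.04 0.03 0.14]
[[[0.0, 0.0, 0.0, 0.009, 0.041, 0.0, 0.0], [0.0, 0.0, 0.0, 0.009, 0.042, 0.0, 0.0], [0.0, 0.0, 0.0, 0.009, 0.042, 0.0, 0.0], [0.0, 0.0, 0.0, 0.01, 0.041, 0.0, 0.0]]]
end [472.32 -57.79 172.53]
s 273.7999999999997 psi -134.4 c [0.57 0.  ]
```

Emit:
move_arm --targets '[[[0.0,0,0,0.009,0.041,0,0],[0.0,0,0,0.009,0.042,0,0],[0.0,0,0,0.009,0.042,0,0],[0.0,0,0,0.01,0.041,0,0]]]'

```text
time_s: 21.1
eef_pos: [472.3, -57.9, 172.5]
ee_rot: [0.273, 0.652, 0.273, -0.652]
force: [-0.2, -0.3, -1.9]
grip_width: 0.092
```

```bash
python3 st.py; python3 go.py 4 1.5
```

```text
21.1 [472.27 -57.9  172.5 ] psi -134.53 F [-0.25 -0.27 -1.94] Ftool(down,left,fwd) [1.94 0.01 0.37] T [0.02  0.017 0.001] grip 0.0918 err tool [0.03 0.03 0.11]
[[[0.0, 0.0, -0.001, 0.009, 0.044, 0.0, 0.0], [0.0, 0.0, 0.0, 0.01, 0.045, 0.0, 0.0], [0.0, 0.0, -0.001, 0.01, 0.044, 0.0, 0.0], [0.0, 0.0, 0.0, 0.01, 0.016, 0.0, 0.0]]]
end [467.74 -61.45 172.53]
s 279.7999999999997 psi -143.3 c [0.57 0.  ]
```

Emit:
move_arm --targets '[[[0.0,0,-0.001,0.009,0.044,0,0],[0.0,0,0,0.01,0.045,0,0],[0.0,0,-0.001,0.01,0.044,0,0],[0.0,0,0,0.01,0.016,0,0]]]'

```text
time_s: 21.5
eef_pos: [467.7, -61.5, 172.5]
ee_rot: [0.222, 0.671, 0.222, -0.671]
force: [-0.6, 0.2, -1.6]
grip_width: 0.09
```

```bash
python3 st.py; python3 go.py 5 2
```

```text
21.5 [467.69 -61.52 172.53] psi -143.43 F [-0.62  0.19 -1.61] Ftool(down,left,fwd) [ 1.61 -0.52  0.38] T [ 0.002 -0.034  0.003] grip 0.0898 err tool [-0.    0.03  0.08]
[[[0.0, 0.0, 0.0, 0.014, 0.0, 0.0, 0.0], [0.0, 0.0, 0.0, 0.013, 0.0, 0.0, 0.0], [0.0, 0.0, 0.0, 0.013, 0.0, 0.0, 0.0], [0.0, 0.0, 0.0, 0.014, 0.0, 0.0, 0.0], [0.0, 0.0, 0.0, 0.013, 0.0, 0.0, 0.0]]]
end [459.68 -67.44 172.53]
s 289.7999999999997 psi -143.3 c [0.57 0.  ]
```

Emit:
move_arm --targets '[[[0.0,0,0,0.014,0,0,0],[0.0,0,0,0.013,0,0,0],[0.0,0,0,0.013,0,0,0],[0.0,0,0,0.014,0,0,0],[0.0,0,0,0.013,0,0,0]]]'

```text
time_s: 22.0
eef_pos: [459.5, -67.6, 172.5]
ee_rot: [0.222, 0.671, 0.222, -0.671]
force: [-0.4, -0.0, -1.5]
grip_width: 0.09
```

```bash
python3 st.py; python3 go.py 5 2
```

```text
22.0 [459.54 -67.57 172.5 ] psi -143.36 F [-0.42 -0.02 -1.47] Ftool(down,left,fwd) [ 1.47 -0.23  0.35] T [ 0.065 -0.063  0.001] grip 0.0896 err tool [0.02 0.02 0.19]
[[[0.0, 0.0, 0.0, 0.013, 0.0, 0.0, 0.0], [0.0, 0.0, 0.0, 0.014, 0.0, 0.0, 0.0], [0.0, 0.0, 0.0, 0.013, 0.0, 0.0, 0.0], [0.0, 0.0, 0.0, 0.013, 0.0, 0.0, 0.0], [0.0, 0.0, 0.0, 0.014, 0.0, 0.0, 0.0]]]
end [451.61 -73.44 172.53]
s 299.7999999999997 psi -143.3 c [0.57 0.  ]
```

Emit:
move_arm --targets '[[[0.0,0,0,0.013,0,0,0],[0.0,0,0,0.014,0,0,0],[0.0,0,0,0.013,0,0,0],[0.0,0,0,0.013,0,0,0],[0.0,0,0,0.014,0,0,0]]]'

```text
time_s: 22.5
eef_pos: [451.5, -73.5, 172.5]
ee_rot: [0.222, 0.671, 0.222, -0.671]
force: [1.1, 0.0, -1.8]
grip_width: 0.089
```

```bash
python3 st.py; python3 go.py 4 1.5; python3 look.py f; python3 - <<'E'
import numpy as np,cv2
a=np.load("side_f.npy")[180:270,290:380,::-1];cv2.imwrite("pics/f2.png",cv2.resize(a,None,fx=6,fy=6,interpolation=cv2.INTER_CUBIC))
E
```

```text
22.5 [451.5  -73.54 172.5 ] psi -143.37 F [ 1.13  0.01 -1.82] Ftool(down,left,fwd) [ 1.82  0.66 -0.91] T [ 0.025 -0.006  0.005] grip 0.0893 err tool [0.03 0.01 0.15]
[[[0.0, 0.0, 0.0, 0.01, 0.0, 0.0, 0.0], [0.0, 0.0, 0.0, 0.01, 0.0, 0.0, 0.0], [0.0, 0.0, 0.0, 0.01, 0.0, 0.0, 0.0], [0.0, 0.0, 0.0, 0.01, 0.0, 0.0, 0.0]]]
end [446.8  -77.02 172.53]
s 305.7999999999997 psi -143.3 c [0.57 0.  ]
22.6 [451.47 -73.58 172.52] psi -143.38 [-0. -0. -1.] [-0.47  0.38 -1.68] [ 0.036  0.055 -0.055] 0.09035294536524426 [-0.419  0.224  1.778 -0.     1.14   0.513]
```

View pics/f2.png

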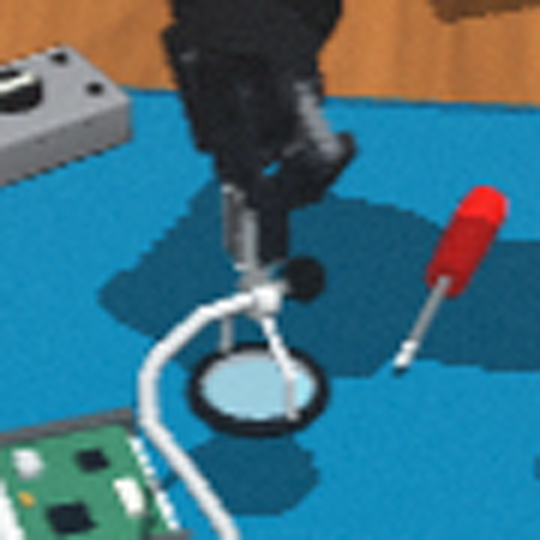

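The collar (265,297) is closing on the ball (303,278), with about 7–12 mm to go. I'll approach in small steps, checking force.

Emit:
move_arm --targets '[[[0.0,0,0,0.01,0,0,0],[0.0,0,0,0.01,0,0,0],[0.0,0,0,0.01,0,0,0]]]'

```text
time_s: 22.9
eef_pos: [447.9, -76.2, 172.5]
ee_rot: [-0.222, -0.671, -0.222, 0.671]
force: [0.5, -1.1, -1.1]
grip_width: 0.086
```

```bash
python3 -c "
from plan import *
apply([[0,0,-0.01,0,0,0]])"; python3 st.py; python3 - <<'E'
from rod import *
import json
p=np.load("p.npy");s,P,h=rod(p);c=json.load(open("cmd.json"))["pos"];b=P[-1]+[.57,0]
print("ball",b,"dist",np.linalg.norm(b-c[:2]))
E
```

```text
22.9 [447.92 -76.2  172.48] psi -143.37 F [ 0.55 -1.14 -1.1 ] Ftool(down,left,fwd) [1.1  1.24 0.24] T [-0.038 -0.036  0.004] grip 0.0862 err tool [0.05 0.01 0.11]
ball [429.90093813 -89.6657654 ] dist 22.60465544353193
```

Emit:
move_arm --targets '[[[0.0,0,0,0.006,0,0,0],[0.0,0,0,0,0,0,0]]]'

```text
time_s: 23.1
eef_pos: [447.2, -76.7, 172.5]
ee_rot: [0.222, 0.671, 0.222, -0.671]
force: [-0.2, 0.5, -1.3]
grip_width: 0.088
```

```bash
python3 -c "
from plan import *
apply([[0,0,0.006,0,0,0]])"; python3 st.py
```

```text
23.1 [447.22 -76.74 172.52] psi -143.37 F [-0.22  0.49 -1.27] Ftool(down,left,fwd) [ 1.27 -0.52 -0.11] T [ 0.025 -0.012  0.063] grip 0.0883 err tool [0.01 0.04 0.09]
```

Emit:
move_arm --targets '[[[0.0,0,0,0.005,0,0,0],[0.0,0,0,0.003,0,0,0]]]'

```text
time_s: 23.3
eef_pos: [446.3, -77.4, 172.5]
ee_rot: [-0.222, -0.671, -0.222, 0.671]
force: [0.0, 0.1, -1.3]
grip_width: 0.095
```

```bash
python3 -c "
from plan import *
apply([[0,0,0.008,0,0,0]])"; python3 st.py
```

```text
23.3 [446.3  -77.42 172.49] psi -143.37 F [ 0.    0.05 -1.33] Ftool(down,left,fwd) [ 1.33 -0.04 -0.03] T [ 0.042  0.006 -0.022] grip 0.0945 err tool [0.03 0.03 0.03]
```

Emit:
move_arm --targets '[[[0.0,0,0,0.005,0,0,0],[0.0,0,0,0.003,0,0,0]]]'

```text
time_s: 23.5
eef_pos: [445.3, -78.1, 172.5]
ee_rot: [-0.222, -0.671, -0.222, 0.671]
force: [0.4, -0.5, -0.9]
grip_width: 0.093
```

```bash
cat > a.py <<'E'
import sys
from plan import *
apply([[0,0,float(sys.argv[1]),0,0,0]])
E
python3 a.py .008; python3 st.py
```

```text
23.5 [445.31 -78.11 172.49] psi -143.37 F [ 0.38 -0.51 -0.85] Ftool(down,left,fwd) [0.85 0.63 0.  ] T [ 0.012 -0.027 -0.03 ] grip 0.0929 err tool [ 0.04 -0.01  0.05]
```

Emit:
move_arm --targets '[[[0.0,0,0,0.005,0,0,0],[0.0,0,0,0,0,0,0]]]'

```text
time_s: 23.7
eef_pos: [444.7, -78.6, 172.5]
ee_rot: [-0.222, -0.671, -0.222, 0.671]
force: [0.8, 0.5, -1.8]
grip_width: 0.094
```

```bash
python3 a.py .005; python3 st.py
```

```text
23.7 [444.7  -78.59 172.49] psi -143.37 F [ 0.76  0.47 -1.84] Ftool(down,left,fwd) [ 1.84  0.08 -0.89] T [0.008 0.022 0.025] grip 0.0944 err tool [0.03 0.01 0.07]
```

Emit:
move_arm --targets '[[[0.0,0,0,0.005,0,0,0],[0.0,0,0,0,0,0,0]]]'

```text
time_s: 23.9
eef_pos: [444.1, -79.0, 172.5]
ee_rot: [-0.222, -0.671, -0.222, 0.671]
force: [0.5, -0.8, -2.3]
grip_width: 0.092
```

```bash
python3 a.py .005; python3 st.py
```

```text
23.9 [444.12 -79.03 172.49] psi -143.37 F [ 0.53 -0.76 -2.26] Ftool(down,left,fwd) [2.26 0.93 0.03] T [-0.013 -0.02   0.007] grip 0.0916 err tool [0.04 0.01 0.05]
```

Emit:
move_arm --targets '[[[0.0,0,0,0.005,0,0,0],[0.0,0,0,0,0,0,0]]]'

```text
time_s: 24.1
eef_pos: [443.6, -79.4, 172.5]
ee_rot: [0.222, 0.671, 0.222, -0.671]
force: [0.6, 0.5, -1.1]
grip_width: 0.092
```

```bash
python3 a.py .005; python3 st.py
```

```text
24.1 [443.62 -79.42 172.54] psi -143.37 F [ 0.62  0.48 -1.09] Ftool(down,left,fwd) [ 1.09 -0.02 -0.79] T [ 0.142 -0.175 -0.029] grip 0.0919 err tool [-0.01  0.03 -0.07]
```

Emit:
move_arm --targets '[[[0.0,0,0,0.005,0,0,0],[0.0,0,0,0,0,0,0]]]'

```text
time_s: 24.3
eef_pos: [443.2, -79.8, 172.6]
ee_rot: [0.222, 0.672, 0.222, -0.671]
force: [2.9, 2.7, -0.8]
grip_width: 0.09
```

```bash
python3 a.py .005; python3 st.py
```

```text
24.3 [443.25 -79.78 172.61] psi -143.38 F [ 2.93  2.71 -0.82] Ftool(down,left,fwd) [ 0.82 -0.43 -3.97] T [ 0.45  -0.54  -0.032] grip 0.0901 err tool [-0.08  0.09 -0.31]
```

Emit:
move_arm --targets '[[[0.0,0,0,0.004,0,0,0],[0.0,0,0,0,0,0,0]]]'

```text
time_s: 24.5
eef_pos: [442.8, -80.2, 172.7]
ee_rot: [0.222, 0.672, 0.222, -0.671]
force: [4.1, 2.8, -1.2]
grip_width: 0.093
```

```bash
python3 a.py .004; python3 st.py
```

```text
24.5 [442.8  -80.16 172.65] psi -143.37 F [ 4.15  2.75 -1.18] Ftool(down,left,fwd) [ 1.19  0.27 -4.97] T [ 0.623 -0.815  0.016] grip 0.093 err tool [-0.13  0.14 -0.32]
```

Contact felt at the stop (4–5 N). I'll ease back slightly to take the load off and look.

Emit:
move_arm --targets '[[[0.0,0,0,-0.005,0,0,0],[0.0,0,0,0,0,0,0],[0.0,0,0,0,0,0,0]]]'

```text
time_s: 24.8
eef_pos: [443.0, -79.9, 172.5]
ee_rot: [-0.222, -0.671, -0.222, 0.671]
force: [2.3, 0.5, -1.8]
grip_width: 0.091
```

```bash
python3 a.py -.005; python3 st.py;python3 look.py g; python3 - <<'E'
import numpy as np,cv2
for n,r,c in(("side",190,290),("top",220,310)):
    a=np.load(n+"_g.npy")[r:r+75,c:c+90,::-1];cv2.imwrite(f"pics/g2{n}.png",cv2.resize(a,None,fx=8,fy=8,interpolation=cv2.INTER_CUBIC))
E
```

```text
24.8 [443.05 -79.88 172.48] psi -143.36 F [ 2.32  0.54 -1.8 ] Ftool(down,left,fwd) [ 1.8   0.95 -2.18] T [ 0.209 -0.493  0.039] grip 0.091 err tool [0.05 0.06 0.07]
24.9 [443.04 -79.89 172.48] psi -143.36 [-1.e-04 -2.e-04 -1.e+00] [ 2.21  2.1  -2.21] [ 0.214 -0.557  0.027] 0.08787057811773011 [-0.44   0.209  1.797 -0.     1.136  0.492]
```

View pics/g2side.png

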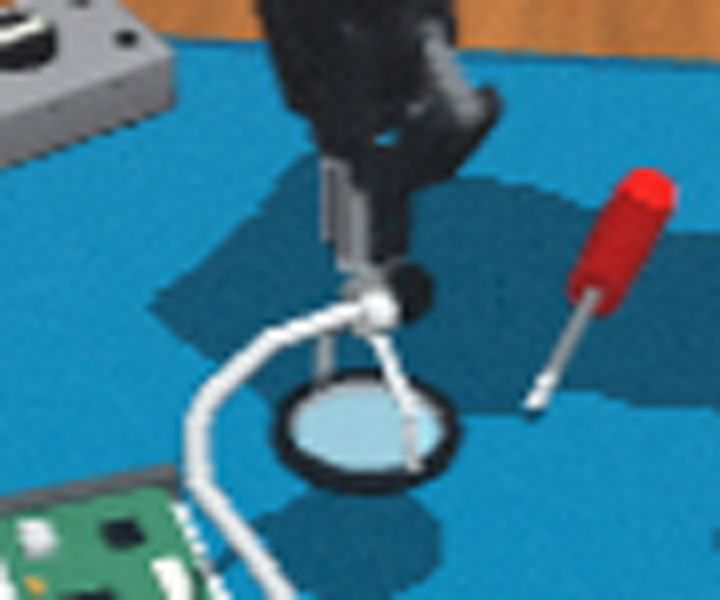

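View pics/g2top.png

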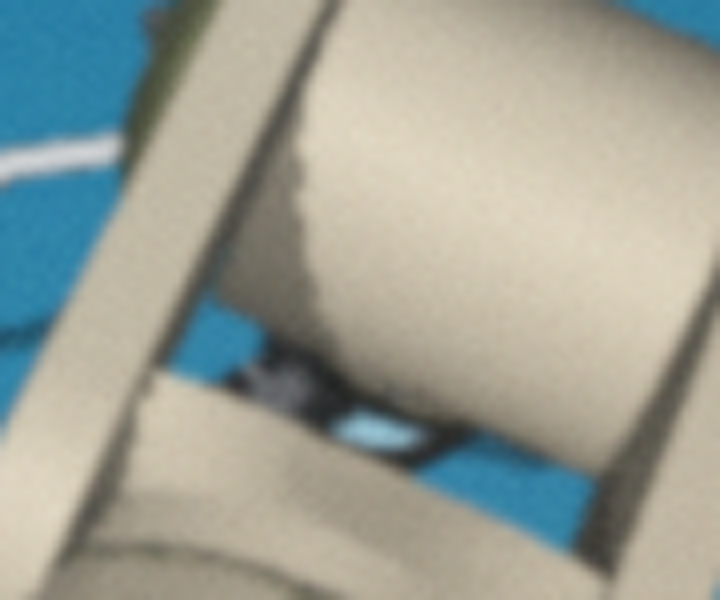

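Emit:
move_arm --targets '[[[0.0,0,0,-0.002,0,0,0],[0.0,0.003,0,0,0,0,0],[0.0,0.003,0,0,0,0,0],[0.0,0,0,0,0,0,0]]]'

```text
time_s: 25.3
eef_pos: [443.0, -79.6, 171.4]
ee_rot: [-0.222, -0.671, -0.222, 0.672]
force: [-0.1, 0.6, -1.0]
grip_width: 0.092
```

```bash
python3 -c "
from plan import *
apply([[.006,0,-.002,0,0,0]])"; python3 st.py
python3 - <<'E'
from rod import *
a=np.array([430,-89,150.]);b=a+15*np.array([.802,.597,0]);print(proj("side",a)-proj("side",b+[0,0,-1.5]))
E
```

```text
25.3 [443.   -79.63 171.39] psi -143.37 F [-0.08  0.6  -1.  ] Ftool(down,left,fwd) [ 1.   -0.52 -0.3 ] T [ 0.035 -0.035 -0.029] grip 0.092 err tool [ 0.23 -0.17  0.26]
[[ 4.54526365 -2.10528801]]
```

Emit:
move_arm --targets '[[[0.1,0,0,0,0,0,0],[0.12,0,0,0,0,0,0],[0.15,0,0,0,0,0,0],[0.25,0,0,0,0,0,0],[0.3,0,0,0,0,0,0]]]'

```text
time_s: 25.8
eef_pos: [443.3, -79.6, 171.6]
ee_rot: [0.222, 0.671, 0.222, -0.671]
force: [-0.4, 0.2, 0.4]
grip_width: 0.299
```

```bash
python3 st.py;python3 look.py h; python3 - <<'E'
import numpy as np,cv2
for n,r,c in(("side",190,290),):
    a=np.load(n+"_h.npy")[r:r+75,c:c+90,::-1];cv2.imwrite(f"pics/h2{n}.png",cv2.resize(a,None,fx=8,fy=8,interpolation=cv2.INTER_CUBIC))
E
```

```text
25.8 [443.32 -79.63 171.63] psi -143.37 F [-0.35  0.17  0.39] Ftool(down,left,fwd) [-0.39 -0.35  0.18] T [ 0.022  0.024 -0.006] grip 0.2988 err tool [-0.    0.02 -0.  ]
25.9 [443.33 -79.61 171.61] psi -143.37 [ 0. -0. -1.] [ 0.67 -0.37  0.08] [-0.03   0.035  0.01 ] 0.2997916320474858 [-0.439  0.21   1.798  0.     1.134  0.493]
```

View pics/h2side.png

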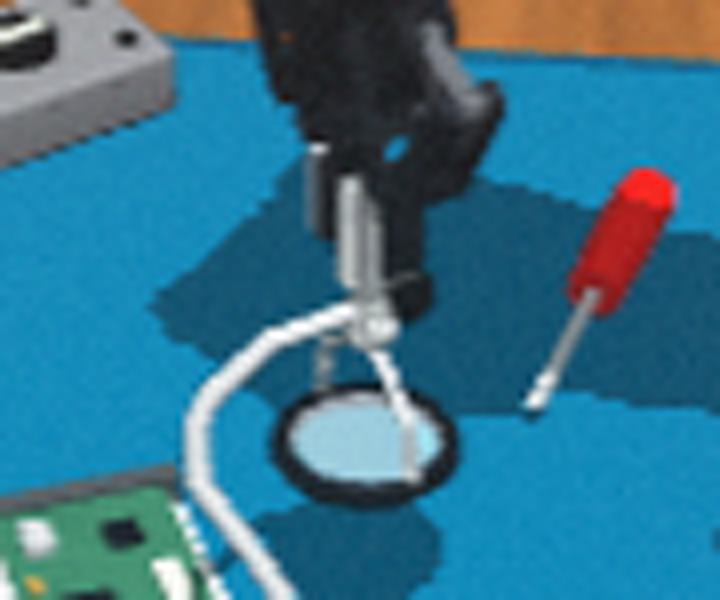

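Emit:
move_arm --targets '[[[0.5,0,0,0,0,0,0],[0.6,0,0,0,0,0,0],[0.6,-0.04,0,0,0,0,0],[0.6,-0.1,0,0,0,0,0],[0.6,-0.2,0,0,0,0,0]]]'

```text
time_s: 26.4
eef_pos: [442.6, -79.3, 222.2]
ee_rot: [-0.221, -0.67, -0.223, 0.672]
force: [0.3, 0.4, 0.5]
grip_width: 0.601
```

```bash
python3 -c "
from plan import *
apply([[-.34,0,0,0,0,0]])"; python3 st.py;python3 look.py i; python3 - <<'E'
import numpy as np,cv2
for n,r,c in(("side",190,290),):
    a=np.load(n+"_i.npy")[r:r+75,c:c+90,::-1];cv2.imwrite(f"pics/i2{n}.png",cv2.resize(a,None,fx=8,fy=8,interpolation=cv2.INTER_CUBIC))
E
```

```text
26.4 [442.55 -79.29 222.22] psi -143.37 F [0.33 0.36 0.5 ] Ftool(down,left,fwd) [-0.5  -0.09 -0.48] T [ 0.008  0.008 -0.049] grip 0.6011 err tool [ 0.41 -0.71  0.41]
26.5 [444.65 -80.2  226.11] psi -143.36 [ 0.0058 -0.0027 -1.    ] [-0.59  0.79 -0.65] [-0.019  0.004 -0.002] 0.5982728966582056 [-0.439  0.152  1.716 -0.     1.267  0.493]
```

View pics/i2side.png

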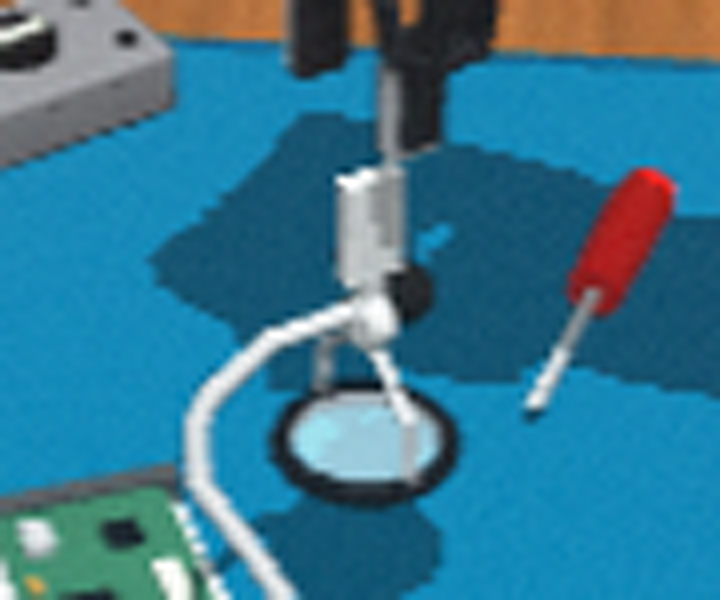

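```bash
python3 - <<'E'
from plan import *
rows([(444,-79.6,245,-143.4),(440,-90,270,-143.4),(430,-125,285,-143.4),(420,-165,290,-143.4),(405,-205,290,-143.4),(390,-245,290,-143.4),(375,-285,290,-143.4),(355,-325,290,-143.4),(340,-355,290,-143.4),(340,-355,290,-143.4)],0.6)
E
```

```text
[[[0.6, -0.149, 0.003, -0.004, 0.001, 0.0, 0.0], [0.6, -0.167, 0.039, 0.063, 0.0, 0.0, 0.0], [0.6, -0.1, 0.148, 0.192, 0.0, 0.0, 0.0], [0.6, -0.033, 0.175, 0.213, 0.0, 0.0, 0.0], [0.6, 0.0, 0.154, 0.239, 0.0, 0.0, 0.0]]]
[[[0.6, 0.0, 0.155, 0.239, 0.0, 0.0, 0.0], [0.6, 0.0, 0.154, 0.24, 0.0, 0.0, 0.0], [0.6, 0.0, 0.135, 0.266, 0.0, 0.0, 0.0], [0.6, 0.0, 0.101, 0.199, 0.0, 0.0, 0.0], [0.6, 0.0, 0.0, 0.0, 0.0, 0.0, 0.0]]]
end [ 340.   -355.    289.96]
```

Emit:
move_arm --targets '[[[0.6,-0.149,0.003,-0.004,0.001,0,0],[0.6,-0.167,0.039,0.063,0,0,0],[0.6,-0.1,0.148,0.192,0,0,0],[0.6,-0.033,0.175,0.213,0,0,0],[0.6,0,0.154,0.239,0,0,0]]]'

```text
time_s: 27.0
eef_pos: [404.8, -206.3, 290.7]
ee_rot: [0.223, 0.672, 0.222, -0.671]
force: [-0.2, 0.3, 1.1]
grip_width: 0.602
```

Emit:
move_arm --targets '[[[0.6,0,0.155,0.239,0,0,0],[0.6,0,0.154,0.24,0,0,0],[0.6,0,0.135,0.266,0,0,0],[0.6,0,0.101,0.199,0,0,0],[0.6,0,0,0,0,0,0]]]'

```text
time_s: 27.5
eef_pos: [338.2, -357.8, 289.2]
ee_rot: [-0.22, -0.672, -0.221, 0.672]
force: [0.3, 1.1, -0.2]
grip_width: 0.598
```

```bash
python3 st.py;python3 look.py j; python3 - <<'E'
import numpy as np,cv2
for n,r,c in(("side",190,290),("top",220,310)):
    a=np.load(n+"_j.npy")[r:r+75,c:c+90,::-1];cv2.imwrite(f"pics/j2{n}.png",cv2.resize(a,None,fx=8,fy=8,interpolation=cv2.INTER_CUBIC))
E
```

```text
27.5 [ 338.17 -357.83  289.2 ] psi -143.67 F [ 0.34  1.09 -0.18] Ftool(down,left,fwd) [ 0.18 -0.68 -0.92] T [-0.059 -0.012 -0.023] grip 0.5984 err tool [0.76 1.2  3.15]
27.6 [ 339.75 -355.12  289.6 ] psi -143.5 [-2.e-04  8.e-04 -1.e+00] [ 0.85  0.31 -0.36] [0.024 0.001 0.025] 0.5996069082946692 [-1.047  0.201  1.49   0.     1.451 -0.113]
```

View pics/j2side.png

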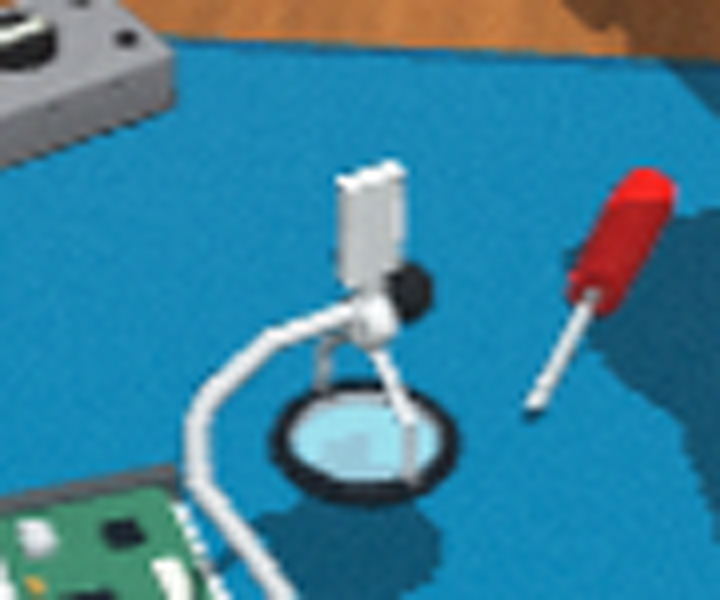

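View pics/j2top.png

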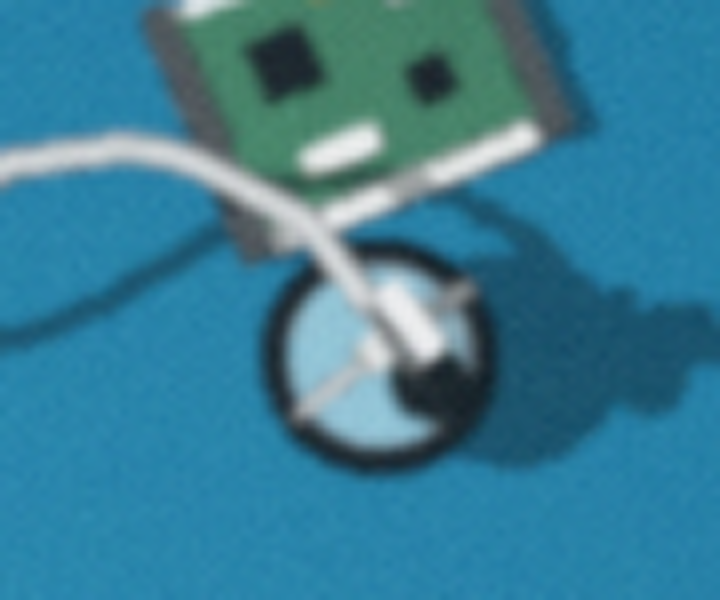

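```bash
python3 - <<'E'
from rod import *
o={"top":np.array([-.385,-.448]),"side":np.array([.42,-.64])}
f=lambda n,u,v,r,c:np.array([c+u/8-.5,r+v/8-.5])-o[n]
d=np.array([np.cos(np.radians(-143.4)),np.sin(np.radians(-143.4))])
for n,(r,c),lens,tab,ball in (("top",(220,310),(380,354),(408,324),None),("side",(190,290),(366,442),(371,176),(407,292))):
    L=back(n,f(n,*lens,r,c),93.5);T=back(n,f(n,*tab,r,c),209.5)
    p=np.load("p.npy");_,P,_=rod(p);B=P[-1]
    for nm,X in (("lens",L),("tab",T)):
        e=B-X[:2];print(n,nm,X.round(1),"along to ball",e@d,"lat",e@[-d[1],d[0]])
    if ball: print("ball",back(n,f(n,*ball,r,c),150))
E
```

```text
top lens [442.9 -79.8  93.5] along to ball 16.782471897545225 lat -0.21163375456692046
top tab [439.7 -79.4 209.5] along to ball 14.431163198847013 lat 2.0705438561963296
side lens [442.2 -74.3  93.5] along to ball 19.490570794217945 lat 4.698439250212466
side tab [440.8 -72.2 209.5] along to ball 19.679666408563158 lat 7.194873433345048
ball [429.19741488 -88.44824383 150.        ]
```

```bash
python3 - <<'E'
from rod import *
o=np.array([.42,-.64])
p=np.load("p.npy");s,P,h=rod(p)
c=[442.5,148,148.5];print("init pred",proj("side",c)[0]+o,"obs",(295+302/9-.5,250+300/9-.5))
d=np.array([np.cos(np.radians(-143.4)),np.sin(np.radians(-143.4))])
for D in(15,17,19,21):
    q=P[-1]-d*D
    print(D,"collar",proj("side",[*q,148.5])[0]+o,"lens top",proj("top",[*q,93.5])[0]+[-.385,-.448],"lens side",proj("side",[*q,93.5])[0]+o,"tabtop T,S",proj("top",[*q,209.5])[0]+[-.385,-.448],proj("side",[*q,209.5])[0]+o)
print("obs collar",(290+376/8-.5,190+319/8-.5),"lens top",(310+380/8-.5,220+354/8-.5),"lens side",(290+366/8-.5,190+442/8-.5),"tab",(310+408/8-.5,220+324/8-.5),(290+371/8-.5,190+176/8-.5))
E
```

```text
init pred [327.89907472 283.24094674] obs (328.05555555555554, 282.8333333333333)
15 collar [335.81183853 227.84391615] lens top [357.39921806 264.42921678] lens side [335.7114484  243.37466245] tabtop T,S [361.14462008 259.16602598] [335.92905351 209.7102979 ]
17 collar [335.20348022 228.06737435] lens top [356.86849358 263.72900589] lens side [335.1174962  243.60127616] tabtop T,S [360.54376604 258.3762554 ] [335.3038776  209.92955015]
19 collar [334.59444205 228.29108229] lens top [356.33804201 263.02915505] lens side [334.52289601 243.82813709] tabtop T,S [359.94326115 257.58694373] [334.67798363 210.14905423]
21 collar [333.98472286 228.51504036] lens top [355.80786312 262.32966397] lens side [333.92764678 244.05524566] tabtop T,S [359.34310509 256.79809058] [334.05137036 210.36881057]
obs collar (336.5, 229.375) lens top (357.0, 263.75) lens side (335.25, 244.75) tab (360.5, 260.0) (335.875, 211.5)
```

```bash
python3 - <<'E'
from rod import *
import cv2
o=np.array([.42,-.64])
print("init lens pred",proj("side",[442.3,148.5,93.5])[0]+o,"tabtop",proj("side",[441.5,148.5,209.5])[0]+o)
print("obs lens",(295+306/9-.5,250+440/9-.5),"tabtop",(295+302/9-.5,250+135/9-.5))
im=ctrl.capture("side");ctrl.capture("top")
for n in("side","top"):
  for l in("carriage","stop"):
    print(n,l,[(r["confidence"],r["point"]) for r in ctrl.recognise(l,n)])
a=np.load("side_j.npy").astype(int);print("moved px since j",np.abs(im.astype(int)-a)[190:260,320:350].mean(),np.abs(im.astype(int)-a)[300:400,50:150].mean())
for nm in ("driver","meter","board","tray"): print(nm,[(r["confidence"],r["point"]) for r in ctrl.recognise(nm,"top")[:1]])
cv2.imwrite("pics/end_top.png",ctrl.capture("top")[:,:,::-1]); print(ctrl.sense()["time_s"])
E
```

```text
init lens pred [328.06052238 299.62477827] tabtop [328.18441105 264.29853867]
obs lens (328.5, 298.3888888888889) tabtop (328.05555555555554, 264.5)
side carriage [(0.77, [320.8, 369.8]), (0.64, [356.6, 376.2]), (0.6, [240.1, 335.5]), (0.59, [380.7, 310.9])]
side stop []
top carriage [(0.93, [264.0, 354.5]), (0.9, [311.6, 266.6]), (0.74, [206.0, 180.0]), (0.69, [318.1, 217.2])]
top stop [(0.41, [267.8, 364.4])]
moved px since j 2.238888888888889 1.8993
driver [(0.58, [302.3, 452.3])]
meter [(0.7, [191.4, 482.6])]
board [(0.87, [228.7, 352.4])]
tray [(0.73, [207.2, 177.2])]
28.15
```

View pics/end_top.png

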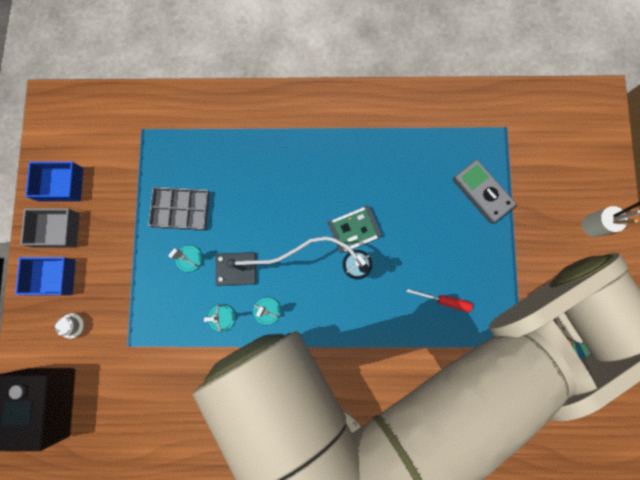

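```bash
python3 - <<'E'
from rod import *
import cv2
g=np.load("side_g.npy");j=np.load("side_j.npy");z=np.load("side.npy");f=np.load("side_d.npy")
G=lambda a:cv2.GaussianBlur(cv2.cvtColor(a,cv2.COLOR_RGB2GRAY).astype(np.float32),(0,0),.7)
def ecc(a,b,r0,r1,c0,c1):
    W=np.eye(2,3,dtype=np.float32);A=G(a)[r0:r1,c0:c1];B=G(b)[r0:r1,c0:c1]
    cc,W=cv2.findTransformECC(A,B,W,cv2.MOTION_TRANSLATION,(3,200,1e-6));return cc,W[:,2]
print("lens g->j",ecc(g,j,235,255,322,350)); print("board",ecc(g,j,240,280,280,318))
# ring fit: dark pixels
for n,a,(r0,r1,c0,c1) in (("init",z,(282,315,308,348)),("g",g,(232,258,318,352)),("j",j,(232,258,318,352))):
    m=a.max(2)<75;ys,xs=np.nonzero(m[r0:r1,c0:c1]);print(n,len(xs),"extent",xs.min()+c0,xs.max()+c0,ys.min()+r0,ys.max()+r0,"ctr",(xs.min()+xs.max())/2+c0,(ys.min()+ys.max())/2+r0)
t=np.load("top_j.npy");m=t.max(2)<70;ys,xs=np.nonzero(m[245:285,340:378]);
e=cv2.fitEllipse(cv2.convexHull(np.c_[xs[xs<28]+340,ys[xs<28]+245].astype(np.float32)));print(e)
E
```

```text
lens g->j (0.9443715139137758, array([-0.22514023,  1.4317484 ], dtype=float32))
board (0.999792836641942, array([-0.00686496,  0.00171987], dtype=float32))
init 153 extent 316 341 290 314 ctr 328.5 302.0
g 96 extent 324 346 236 251 ctr 335.0 243.5
j 88 extent 324 346 238 253 ctr 335.0 245.5
((356.49468994140625, 264.2281494140625), (26.290971755981445, 28.02916145324707), 176.06715393066406)
```

```bash
python3 - <<'E'
from rod import *
import cv2
p=np.load("p.npy");s,P,h=rod(p);d=np.array([np.cos(h[-1]),np.sin(h[-1])]);l=np.array([-d[1],d[0]])
for n,(r,c),o in (("top",(235,330),[-.385,-.448]),("side",(195,315),[.42,-.64])):
    a=cv2.resize(np.load(n+"_j.npy")[r:r+60,c:c+60,::-1],None,fx=10,fy=10,interpolation=cv2.INTER_CUBIC)
    def pt(P3): u,v=proj(n,P3)[0]+o; return (int((u-c+.5)*10),int((v-r+.5)*10))
    for D,col in((15,(0,0,255)),(19,(0,255,255))):
        q=P[-1]-d*D
        ring=[pt([*(q+34.5*(np.cos(t)*d+np.sin(t)*l)),93.5]) for t in np.linspace(0,6.283,60)]
        cv2.polylines(a,[np.array(ring)],True,col,1)
        for z in(209.5,167.5):
            cv2.polylines(a,[np.array([pt([*(q+x*d+y*l),z]) for x,y in((-11,-4),(11,-4),(11,4),(-11,4))])],True,col,1)
    cv2.circle(a,pt([*P[-1],150]),4,(255,0,255),-1)
    cv2.imwrite(f"pics/ov_{n}.png",a)
E
```

```text
(no output)
```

View pics/ov_top.png

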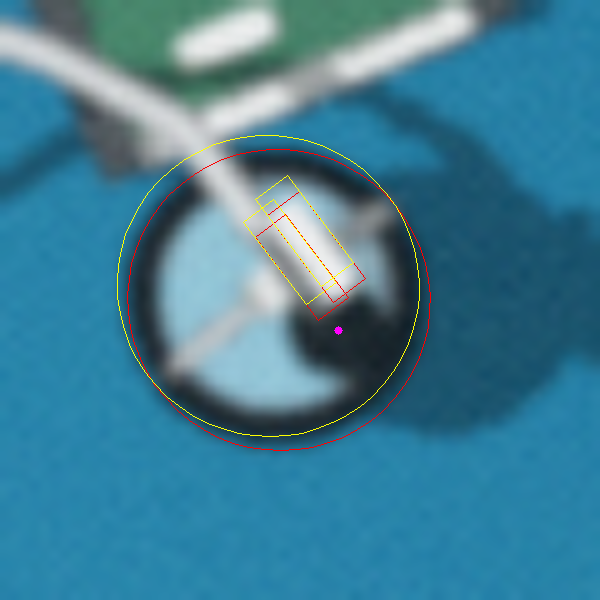

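View pics/ov_side.png

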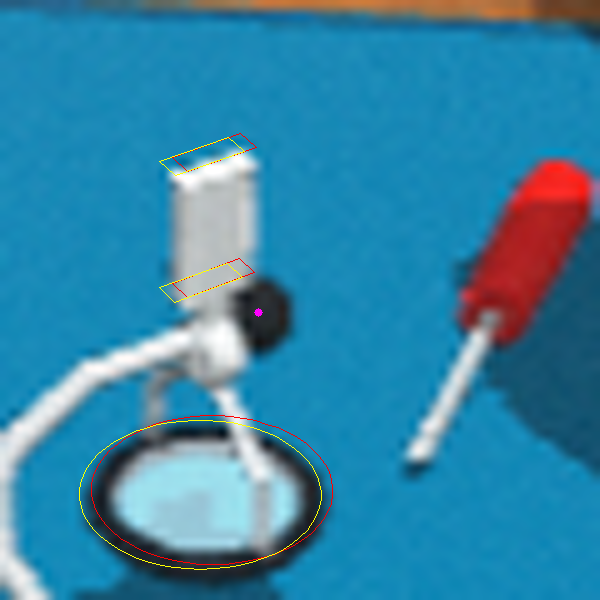

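```bash
python3 - <<'E'
from rig import ctrl
print(ctrl.finish_job(), ctrl.sense()["time_s"])
E
```

```text
the job is handed in; nothing more can be done
the job is handed in; nothing more can be done
```

The magnifier is hanging released against the rubber ball at the end of the rod, and I handed the job in at about 28 s of the 72 s allowed. The hand-in reports no verdict.

**What I did:** I fitted the rod's shape from both cameras, pinched the tab at 20 N, and lifted it about 1 mm so the collar hung free in its play. I probed sideways to find the centre, then followed the bends 1.4 to 2.5 mm at a time. The collar ran with no noticeable contact the whole way. I stopped when I felt the ball at about 5 N, eased back until the load was gone, opened the fingers and moved the arm clear.

**Last checks:**
- **Position:** in the top view the collar sits about 15 to 17 mm from the ball's centre, against the 19 mm limit. The release point was within about 1 mm of where contact was first felt.
- **State:** the magnifier hangs upright, is still between pictures, and nothing is touching it.
- **Forces:** the largest wrist force I read was about 5 N, against the 15 N limit. I did not measure the collar's own contact force.
- **Other items:** the board, tray, screwdriver and meter look unmoved in the top picture.

**One disagreement:** in the side view the carriage appears about 1.4 pixels (3 to 5 mm) lower than my model predicts. The play in the collar does not fully explain it. Even if the drop is real, the distance to the ball should stay within the limit (about 17 mm).

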